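Stand up the flanged spindles for sealing

ROBOT

A 7-joint arm with a two-finger parallel gripper is mounted at the origin on the work surface. World frame = base frame: x ahead of the robot, y to its left, z up, the work surface at z = 0. Lengths are in mm, angles in rad, forces in N, time in s.
With the tool pointing down it reaches from about 400 to 875 mm from the base axis. Payload 4.4 kg.
Tool frame: the origin (TCP) lies midway between the tips of the shut fingers; the grasp point (between the pads) lies 19 mm behind it; z points along the fingers, y is the line along which they close (so a half turn about z gives the same grasp; the last joint's range is limited). The gripper opens to 85 mm and grips with 20 to 120 N. Pads are 22 mm wide; open, the fingers measure 114 mm over their backs; the gripper's body (76 mm by 85 mm) begins 54 mm behind the grasp point. The pads swing forward as they close: fully open they stand 13 mm farther back than shut.
Start: joints at [1.212, 0.628, 0.038, 1.517, -0.027, 0.996, -0.02], TCP at [187.64, -622.342, 231.313] pointing down, gripper open.
Joint ranges: [-3.06, 3.06], [-0.37, 2.12], [-1.25, 1.32], [0.18, 2.47], [-1.1, 4.24], [0.23, 1.98], [-2.94, 2.94]. Speed limits (rad/s): [2.57, 2.57, 3.14, 3.14, 3.14, 3.14, 3.14].

INTERFACE

Orientations are given as [roll, pitch, yaw] about the fixed x, y, z axes, in that order (R = Rz(yaw) Ry(pitch) Rx(roll)).
In Python, from cell import read_state, get_image, finish_job gives the robot as it stands.
- The arm moves only by the tool send_rows, never from a script. Its argument "series" is a list of rows, each an object of numbers: "ax", "ay", "az": the turn, a rotation vector about the tool's x, y, z in rad; "dx", "dy", "dz": the shift along the tool's x, y, z in cm; "hand": the closure, from 0 (fully open) to 1 (shut). In form: [{"ax": .., "ay": .., "az": .., "dx": .., "dy": .., "dz": .., "hand": ..}, ...]. A call has 1 to 10 rows; each row is the pose to reach, as a shift and turn from the pose commanded when the call began, along the tool's axes at that moment; what a row does not reach only later rows make up. A row lasts 1/10 s, in which the tool goes at most 50 mm and 8.59 degrees, less where a joint would pass 70% of its speed; a pose out of reach is approached as far as the arm can. A call with a gripper value outside its range is refused whole. The fingers move at their own pace and stop on an object; the grip force is fixed at half the most. Time passes only in rows, so rows that repeat a pose let the fingers close. It gives the time, the measured TCP pose, the force, the opening and the grip force at its end, in the units of the state.
- read_state(): the state, without advancing time (a new reading comes with each control period).
- get_image(name): name is "scene" or "top" or "wrist"; returns a dict with "pixels" (384x512x3 uint8, red, green, blue), "mtx" (3x3 intrinsics, pixels), "R" (3x3) and "t" (3): a world point X has camera coordinates R X + t. Camera axes: x right, y down, z forward; pixel columns grow to the right and rows downward; lengths in mm; the calibration is good to about 2 mm. A picture is of the moment at which its call begins. There is no depth.
- finish_job(): hands the job in; it is judged then, once.
The state is a dict: "clock": time; "qpos": joint angles; "qd": joint speeds; "tau": joint torques, N m; "eef_pos": TCP position; "tool_rot": TCP orientation; "force": force on the tool from outside, world axes, zero at the start; "torque": the same for the moment, N m; "width": finger opening in mm; "gripper_force": force on a finger pad.
Only numpy, scipy, OpenCV 4.12 (cv2) and the standard library are available. Lean on these libraries where they do the work, as an engineer would, in place of code of your own. Each camera call takes 0.05 s, during which the arm holds its last target. There are 200 camera calls.

TASK

Get the black mat ready for sealing the flanges: hang the empty basket by its bail on the double hook, and stand every spindle on its square flange on the mat, shaft up. Those lying on the mat are to be tipped up by their shaft end with the flange staying down on the mat, not picked up; the last spindle must be fetched out of the yellow bin, leaving the other parts in it. Leave the other things on the bench alone.

Things in the scene. Friction and masses are not known exactly. Their poses are not given: they have to be found in the camera images.
- spindle1: steel spindle, 0.65 kg, 140 mm long: square flange 70 x 70 x 16 mm, journal 32 mm diameter x 36 mm, then shaft 24 mm diameter x 88 mm. Origin on the axis at mid length; +z from flange to shaft end. Balance point 37 mm from the flange face. Starts lying on the black mat, shaft end towards or away from the robot, if present (two or three of spindles 1 to 3 are).
- spindle1_foot (a point): spindle1: centre of the bottom face of its flange, on the axis. Lying, the flange's lower edge and the shaft end touch the surface, so the axis falls 10.5 degrees to the shaft end. Tipped up past about 50 degrees from level it rocks on to its flange by itself; in a light pinch it can turn between the fingers
- spindle2: steel spindle, 0.65 kg, 140 mm long: square flange 70 x 70 x 16 mm, journal 32 mm diameter x 36 mm, then shaft 24 mm diameter x 88 mm. Origin on the axis at mid length; +z from flange to shaft end. Balance point 37 mm from the flange face. Starts lying on the black mat, shaft end towards or away from the robot, if present (two or three of spindles 1 to 3 are).
- spindle2_foot (a point): spindle2: centre of the bottom face of its flange, on the axis. Lying, the flange's lower edge and the shaft end touch the surface, so the axis falls 10.5 degrees to the shaft end. Tipped up past about 50 degrees from level it rocks on to its flange by itself; in a light pinch it can turn between the fingers
- spindle3: steel spindle, 0.65 kg, 140 mm long: square flange 70 x 70 x 16 mm, journal 32 mm diameter x 36 mm, then shaft 24 mm diameter x 88 mm. Origin on the axis at mid length; +z from flange to shaft end. Balance point 37 mm from the flange face. Starts lying on the black mat, shaft end towards or away from the robot, if present (two or three of spindles 1 to 3 are).
- spindle3_foot (a point): spindle3: centre of the bottom face of its flange, on the axis. Lying, the flange's lower edge and the shaft end touch the surface, so the axis falls 10.5 degrees to the shaft end. Tipped up past about 50 degrees from level it rocks on to its flange by itself; in a light pinch it can turn between the fingers
- spindle4: steel spindle, 0.65 kg, 140 mm long: square flange 70 x 70 x 16 mm, journal 32 mm diameter x 36 mm, then shaft 24 mm diameter x 88 mm. Origin on the axis at mid length; +z from flange to shaft end. Balance point 37 mm from the flange face. Always present; starts lying on the floor of the yellow bin among other parts, shaft end roughly towards the bin's front.
- spindle4_foot (a point): spindle4: centre of the bottom face of its flange, on the axis. Lying, the flange's lower edge and the shaft end touch the surface, so the axis falls 10.5 degrees to the shaft end. Tipped up past about 50 degrees from level it rocks on to its flange by itself; in a light pinch it can turn between the fingers
- mat: black rubber assembly mat, 420 mm (x) by 620 mm (y), 3 mm thick, fixed on the green bench; origin at the centre of its underside on the bench
- basket: empty perforated sheet-metal carrying basket, about 0.35 kg, starting upright on the mat: 100 mm (its x) by 150 mm (its y), walls 45 mm high, with a fixed bail of 10 mm round bar in its y-z plane; the bail's top bar is straight for 112 mm along the basket's y. Origin at the centre of its underside, z up
- basket_bar (a point): middle of the bail's straight top bar, on the bar's axis, 150 mm above the basket's underside; its axes are the basket's
- hook_stand: blue fixed bench stand with a double hook: post at its origin (bench level), crossbar 110 mm wide on top (up to 216 mm), two level prongs 10 mm thick, 36 mm either side of the middle, level for 110 mm from the post's centre along the stand's -x, upper side at 210 mm, then turning up over 15 mm to 235 mm. Base plate 12 mm high, 160 mm wide, reaching 120 mm along -x
- hook_seat (a point): point midway between the prongs, level with their upper side (210 mm), 60 mm out from the post's centre; its axes are the stand's: -x points to the free, upturned ends, y across the prongs. A bar resting on the prongs has its axis 5 mm above this point
- bin: yellow picking bin, fixed: 250 mm (its x) by 200 mm (its y), walls and floor 4 mm, walls 60 mm high, the front (its -x end, towards the robot) 38 mm high. Origin at the centre of its underside, at bench level
- sleeve: brass bar end lying in the bin, 30 mm in diameter, 90 mm long, to be left in the bin; origin at its lowest middle point
- bobbin: dark steel bobbin standing in the bin, 40 mm in diameter, 45 mm high, to be left in the bin; origin at the centre of its underside
- bushing: brass bushing in the bin, 42 mm in diameter, 30 mm high, to be left in the bin; origin at the centre of its underside
- pin: dark steel pin standing in the bin, 26 mm in diameter, 40 mm high, to be left in the bin; origin at the centre of its underside
- sealant: red sealant tube standing on the bench beyond the mat, 44 mm in diameter, 185 mm high; a bystander; origin at the centre of its underside
- tape: white tape roll lying on the bench, 90 mm in diameter, 24 mm high; a bystander; origin at the centre of its underside
- grease: grease jar on the bench, 70 mm in diameter, 70 mm high; a bystander; origin at the centre of its underside
- bobbin2: dark steel bobbin on the bench between robot and bin, 40 mm in diameter, 45 mm high; a bystander; origin at the centre of its underside
- driver: screwdriver lying on the bench in front of the hook stand, 200 mm long; a bystander; origin at its underside
Mind the look-alikes: they are no part of the job. What is shaped like the spindle2 but red is not meant.

How it is judged:
By the outcome, as a careful person would: the job done as asked, in the order asked, and still so for the second after the job is handed in, with the robot touching nothing.
Of spindle1, spindle2, spindle3 only 2 to 3 are there at a start; the rules pass over those that are not, and their reading is None.
At some moment in a run one of spindle1, spindle2, spindle3 may be knocked a few centimetres aside while the robot is not near it.
It also fails if it takes over 208 s, if anything falls off the work surface, if the arm or the gripper's body presses on something with over 40 N, if the wrist force passes 120 N, or if a joint passes its speed limit or range.

## Working session

There is one attempt and no reset: what is moved stays moved. The work goes in short steps, Python scripts to look and compute and a tool call to move; the robot and the scene stay as the last step left them, time stands still between calls to the robot, and variables do not carry over. Pictures are saved under pics/ and viewed, at most 14 in all, crops included, and the job is handed in when it is done.

Besides the shell and the picture viewer there is one more tool, called after ">>>" by a JSON object that holds its "fn" and its "kwargs". send_rows: Moves the arm, as the interface text tells. Its arguments: {"type":"object","properties":{"series":{"type":"array","items":{"type":"object","properties":{"ax":{"type":"number"},"ay":{"type":"number"},"az":{"type":"number"},"dx":{"type":"number"},"dy":{"type":"number"},"dz":{"type":"number"},"hand":{"type":"number"}}}}},"required":["series"]}

```bash
mkdir -p pics; ls
cat > h.py <<'E'
import numpy as np, cv2
from cell import read_state, get_image, finish_job
def save(name, fn, crop=None, s=1.5):
    im=get_image(name); p=im['pixels'][:,:,::-1]
    if crop: x0,y0,x1,y1=crop; p=p[y0:y1,x0:x1]
    cv2.imwrite('pics/'+fn, cv2.resize(p,None,fx=s,fy=s,interpolation=cv2.INTER_CUBIC)); 
    np.savez('pics/'+fn[:-4]+'.npz',**im); return im
def ray(im,u,v,z):
    M,R,t=im['mtx'],im['R'],im['t']; d=R.T@np.linalg.inv(M)@[u,v,1]; c=-R.T@t
    return (c+d*(z-c[2])/d[2]).round(1)
def proj(im,X):
    p=im['mtx']@(im['R']@np.array(X,float)+im['t']); return (p[:2]/p[2]).round(1)
E
python3 - <<'E'
from h import *
for n in('scene','top'):
    im=save(n,n+'1.png',s=1.55); print(n,-im['R'].T@im['t'])
print(read_state())
E
```

```text
pics
scene [1137.93514343   83.45396375 1051.13709136]
top [ 403.74425855  -41.11428314 1321.40297711]
{'clock': 0.1, 'qpos': array([ 1.21216246,  0.6292054 ,  0.03847114,  1.51823954, -0.02699435,
        0.99628361, -0.01998269]), 'qd': array([-0.00070739, -0.00093339, -0.00210257, -0.00387947,  0.0005174 ,
        0.00027244, -0.00066411]), 'tau': array([ 1.39877680e-03, -5.64543056e+01,  1.22976344e+00, -1.93973619e+01,
        1.11758753e-02,  5.44413124e-03,  1.90158869e-05]), 'eef_pos': array([ 187.49334783, -621.81443376,  230.52187679]), 'tool_rot': array([-3.13997573e+00,  3.29949855e-05,  2.92833577e-01]), 'force': array([-0.09978076, -0.01142417,  0.84380872]), 'torque': array([-0.01319241,  0.00247605, -0.03982427]), 'gripper_force': 0.0, 'width': 85.36065042912723}
```

View pics/scene1.png

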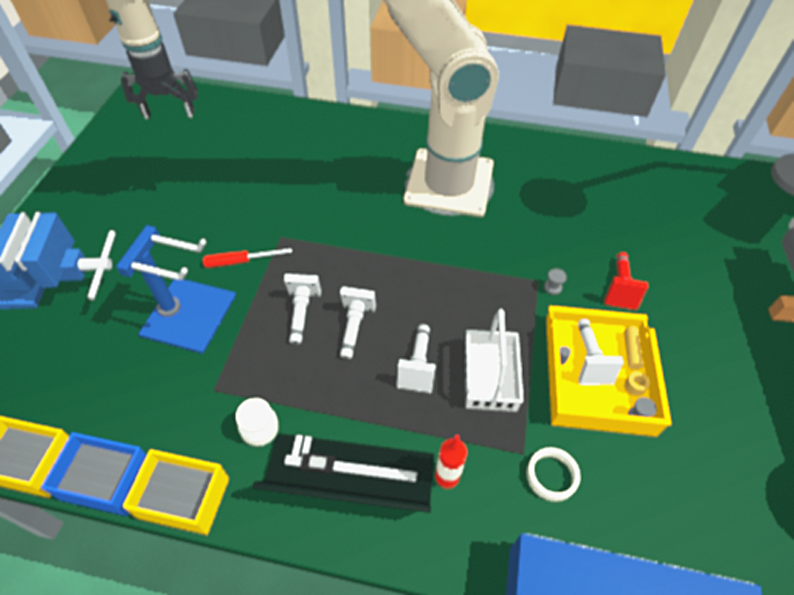

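View pics/top1.png

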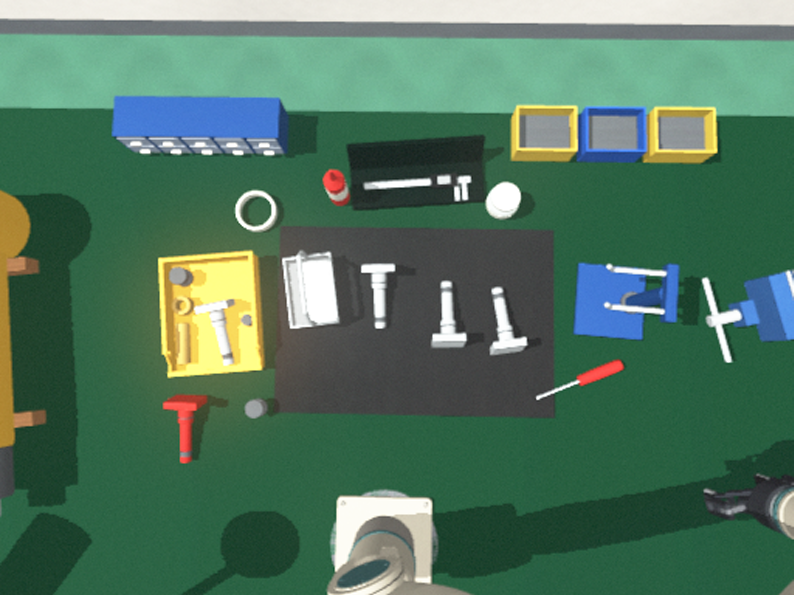

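Both views show three grey spindles on the mat, at top pixels (379,295), (448,315) and (505,320). The fourth is in the bin at (219,330). The red look-alike at (185,430) is to be left alone. The basket is at (311,290) and the hook stand is at (625,300). Next I'll enlarge these.

Run:
```python
from h import *
p=np.load('pics/top1.npz')['pixels'][:,:,::-1]
a=cv2.resize(p[150:250,98:298],None,fx=4,fy=4,interpolation=cv2.INTER_CUBIC)
cv2.imwrite('pics/c1.png',a)
a=cv2.resize(p[150:250,265:465],None,fx=4,fy=4,interpolation=cv2.INTER_CUBIC)
cv2.imwrite('pics/c2.png',a)
```

```text
(no output)
```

View pics/c1.png

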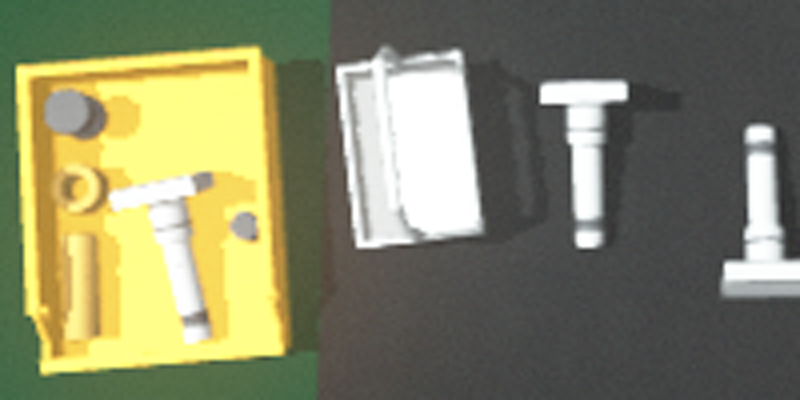

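View pics/c2.png

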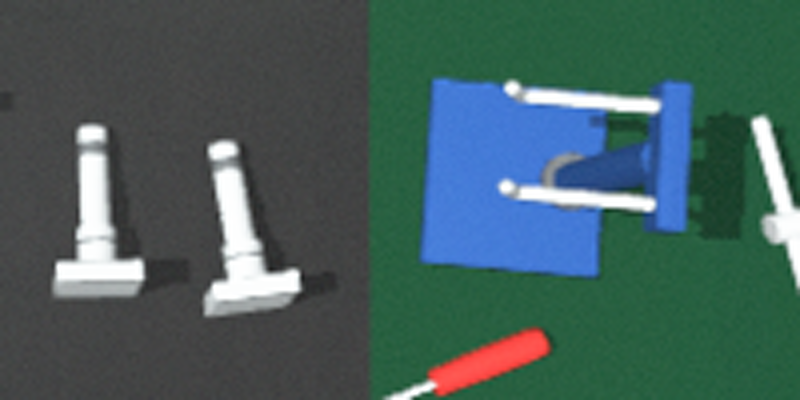

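Crop c1 shows the grey spindle in the bin, with its flange at about (155,190) and shaft end at (197,335). The basket rim corners are (338,68), (462,50), (484,235) and (358,247), with the bail running from (383,60) to (392,180). Mat spindle A runs from (584,95) to (590,245). Crop c2 shows spindles B and C with flanges near the robot, and the hook's prong tips at (512,88) and (508,187).

Run:
```python
from h import *
im=np.load('pics/top1.npz')
c1=lambda u,v,z: ray(im,98+u/4-.4,150+v/4-.4,z)
c2=lambda u,v,z: ray(im,265+u/4-.4,150+v/4-.4,z)
print('rim',[c1(u,v,48) for u,v in((338,68),(462,50),(484,235),(358,247))])
print('bail',[c1(u,v,153) for u,v in((383,60),(388,120),(392,180))])
print('tips',c2(512,88,233),c2(508,187,233),'roots',c2(657,106,210),c2(652,205,210))
print('base',[c2(u,v,12) for u,v in((433,80),(598,276),(422,262))])
print('mat',[ray(im,u/1.55,v/1.55,3) for u,v in((281,226),(553,231),(554,417),(276,412))])
print('A fl',c1(540,82,72),c1(628,82,72),'end',c1(590,245,15))
print('B fl',c2(55,262,72),c2(144,262,72),'end',c2(92,128,20))
print('C fl',c2(208,290,72),c2(298,272,72),'end',c2(222,146,20))
print('D fl',c1(112,208,73),c1(208,178,73),'end',c1(200,338,16))
print('bin',[c1(u,v,60) for u,v in((17,66),(262,48))],[c1(u,v,38) for u,v in((43,372),(285,352))])
print('sleeve',c1(80,238,34),c1(86,335,34),'pin',c1(243,222,44),'bush',c1(80,188,34),'bob',c1(68,112,49))
```

```text
rim [array([617. , 230.2,  48. ]), array([634. , 125.2,  48. ]), array([477.1, 102.4,  48. ]), array([465.3, 208.1,  48. ])]
bail [array([606.2, 172.9, 153. ]), array([559.2, 167.5, 153. ]), array([512.5, 162.9, 153. ])]
tips [ 580.5 -416.4  233. ] [ 509.  -412.6  233. ] roots [ 572.5 -529.7  210. ] [ 499.7 -524.4  210. ]
base [array([ 622.3, -424.8,   12. ]), array([ 455.2, -563.4,   12. ]), array([ 464.7, -413.9,   12. ])]
mat [array([698.7, 245.2,   3. ]), array([ 695.8, -372.1,    3. ]), array([ 280.6, -371.8,    3. ]), array([279.8, 241.8,   3. ])]
A fl [603.7  56.4  72. ] [604.8 -16.7  72. ] end [471.9  14.6  15. ]
B fl [456.8 -97.2  72. ] [ 458.1 -170.1   72. ] end [ 574.9 -130.    20. ]
C fl [ 436.1 -222.5   72. ] [ 452.  -295.8   72. ] end [ 561.  -241.6   20. ]
D fl [492.9 408.4  73. ] [519.1 329.7  73. ] end [386.5 347.7  16. ]
bin [array([612.7, 499.4,  60. ]), array([631.1, 292.5,  60. ])] [array([355.9, 472.9,  38. ]), array([376.3, 268.7,  38. ])]
sleeve [469.7 448.6  34. ] [387.5 439.4  34. ] pin [485. 307.  44.] bush [512.4 450.8  34. ] bob [575.7 458.5  49. ]
```

```bash
cat >> h.py <<'E'
from scipy.spatial.transform import Rotation as Ro
def rot(yaw,pitch=0): # tool down, yawed (deg); pitch>0 tilts the fingers' tips towards +x (world, before yaw)
    return Ro.from_euler('z',yaw,degrees=True)*Ro.from_euler('y',-pitch,degrees=True)*Ro.from_euler('x',np.pi)
def mv(p,yaw,pitch=0,frm=None):
    s=read_state(); R0=Ro.from_euler('xyz',s['tool_rot']); p0=s['eef_pos']
    if frm: p0=np.array(frm[0]); R0=rot(*frm[1:])
    d=R0.inv().apply(np.array(p)-p0)/10; a=(R0.inv()*rot(yaw,pitch)).as_rotvec()
    print('d',d.round(2),'a',a.round(3),'| t',round(s['clock'],1),'pos',p0.round(1),'w',round(s['width'],1))
E
python3 - <<'E'
from h import *
mv([548,166,300],8); mv([548,166,134],8,0,([548,166,300],8))
E
```

```text
d [ 57.26 -65.03  -6.84] a [-0.002  0.     0.153] | t 0.1 pos [ 187.5 -621.8  230.5] w 85.4
d [ 0.  -0.  16.6] a [0. 0. 0.] | t 0.1 pos [548 166 300] w 85.4
```

>>> {"fn": "send_rows", "kwargs": {"series": [{"dx": 28.6,"dy": -32.5,"dz": -7,"az": 0.15,"hand": 0},{"dx": 28.6,"dy": -32.5,"dz": -7,"az": 0.15,"hand": 0},{"dx": 28.6,"dy": -32.5,"dz": -7,"az": 0.15,"hand": 0},{"dx": 28.6,"dy": -32.5,"dz": -7,"az": 0.15,"hand": 0},{"dx": 28.6,"dy": -32.5,"dz": -7,"az": 0.15,"hand": 0},{"dx": 28.6,"dy": -32.5,"dz": -7,"az": 0.15,"hand": 0},{"dx": 28.6,"dy": -32.5,"dz": -7,"az": 0.15,"hand": 0},{"dx": 28.6,"dy": -32.5,"dz": -7,"az": 0.15,"hand": 0},{"dx": 28.6,"dy": -32.5,"dz": -7,"az": 0.15,"hand": 0},{"dx": 28.6,"dy": -32.5,"dz": -7,"az": 0.15,"hand": 0}]}}

```text
invalid input at $.series[0]: expected keys ax, ay, az, dx, dy, dz, hand
```

```bash
python3 -c "
from h import *
mv([548,166,300],8);print(read_state()['tool_rot'])"
```

```text
d [ 57.26 -65.03  -6.84] a [-0.002  0.     0.153] | t 0.1 pos [ 187.5 -621.8  230.5] w 85.4
[-3.13997573e+00  3.29949855e-05  2.92833577e-01]
```

>>> {"fn": "send_rows", "kwargs": {"series": [{"ax": 0,"ay": 0,"az": 0.15,"dx": 28.6,"dy": -32.5,"dz": -7,"hand": 0},{"ax": 0,"ay": 0,"az": 0.15,"dx": 28.6,"dy": -32.5,"dz": -7,"hand": 0},{"ax": 0,"ay": 0,"az": 0.15,"dx": 28.6,"dy": -32.5,"dz": -7,"hand": 0},{"ax": 0,"ay": 0,"az": 0.15,"dx": 28.6,"dy": -32.5,"dz": -7,"hand": 0},{"ax": 0,"ay": 0,"az": 0.15,"dx": 28.6,"dy": -32.5,"dz": -7,"hand": 0},{"ax": 0,"ay": 0,"az": 0.15,"dx": 28.6,"dy": -32.5,"dz": -7,"hand": 0},{"ax": 0,"ay": 0,"az": 0.15,"dx": 28.6,"dy": -32.5,"dz": -7,"hand": 0},{"ax": 0,"ay": 0,"az": 0.15,"dx": 28.6,"dy": -32.5,"dz": -7,"hand": 0},{"ax": 0,"ay": 0,"az": 0.15,"dx": 28.6,"dy": -32.5,"dz": -7,"hand": 0},{"ax": 0,"ay": 0,"az": 0.15,"dx": 28.6,"dy": -32.5,"dz": -7,"hand": 0}]}}

```text
clock: 1.1
eef_pos: [370.3, -223.5, 302.0]
tool_rot: [-3.14, -0.003, 0.152]
force: [-0.5, -0.2, 0.3]
width: 85.4
gripper_force: 0.0
```

```bash
python3 -c "
from h import *
mv([548,166,300],8);print(read_state()['tool_rot'])"
```

```text
d [ 23.47 -35.8    0.31] a [-0.001 -0.003  0.013] | t 1.1 pos [ 370.3 -223.5  302. ] w 85.4
[-3.14016185e+00 -2.53088557e-03  1.52330545e-01]
```

>>> {"fn": "send_rows", "kwargs": {"series": [{"ax": 0,"ay": 0,"az": 0.01,"dx": 23.2,"dy": -35.6,"dz": 0,"hand": 0},{"ax": 0,"ay": 0,"az": 0.01,"dx": 23.2,"dy": -35.6,"dz": 0,"hand": 0},{"ax": 0,"ay": 0,"az": 0.01,"dx": 23.2,"dy": -35.6,"dz": 0,"hand": 0},{"ax": 0,"ay": 0,"az": 0.01,"dx": 23.2,"dy": -35.6,"dz": 0,"hand": 0},{"ax": 0,"ay": 0,"az": 0.01,"dx": 23.2,"dy": -35.6,"dz": 0,"hand": 0},{"ax": 0,"ay": 0,"az": 0.01,"dx": 23.2,"dy": -35.6,"dz": 0,"hand": 0},{"ax": 0,"ay": 0,"az": 0.01,"dx": 23.2,"dy": -35.6,"dz": 0,"hand": 0},{"ax": 0,"ay": 0,"az": 0.01,"dx": 23.2,"dy": -35.6,"dz": 0,"hand": 0},{"ax": 0,"ay": 0,"az": 0.01,"dx": 23.2,"dy": -35.6,"dz": 0,"hand": 0},{"ax": 0,"ay": 0,"az": 0.01,"dx": 23.2,"dy": -35.6,"dz": 0,"hand": 0}]}}

```text
clock: 2.1
eef_pos: [547.4, 160.7, 300.3]
tool_rot: [-3.139, 0.0, 0.138]
force: [-0.3, -0.6, -0.2]
width: 85.5
gripper_force: 0.0
```

```bash
python3 -c "
from h import *
mv([548,166,134],8)
im=save('wrist','w1.png',s=1.5)
for X in([548,166,153],[596,173,153],[500,160,153]): print(proj(im,X)*1.5)"
```

```text
d [ 0.14 -0.48 16.63] a [-0.002  0.    -0.001] | t 2.1 pos [547.4 160.7 300.3] w 85.5
[376.35 263.55]
[375.45 195.15]
[375.75 325.05]
```

View pics/w1.png

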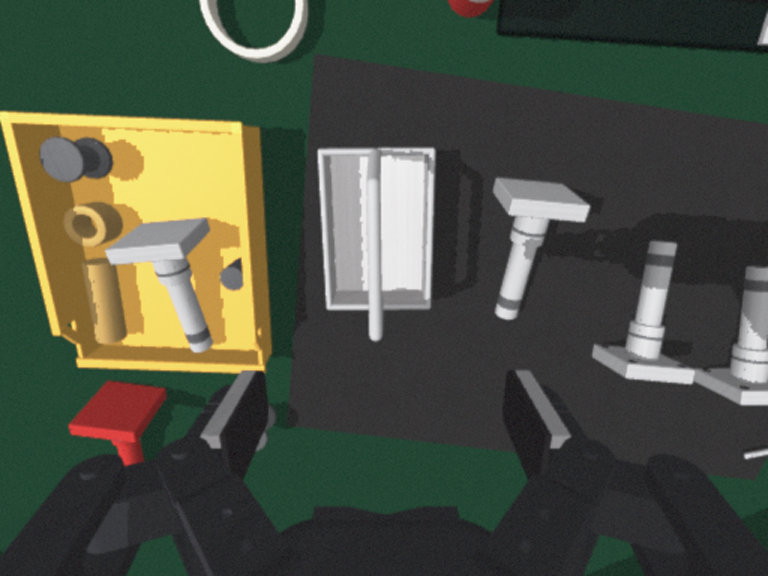

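The wrist view shows the bail running from (374,150) to (376,340), right where I predicted it (u≈376). I'll descend and grip it there.

>>> {"fn": "send_rows", "kwargs": {"series": [{"ax": 0,"ay": 0,"az": 0,"dx": 0.1,"dy": -0.5,"dz": 4,"hand": 0},{"ax": 0,"ay": 0,"az": 0,"dx": 0.1,"dy": -0.5,"dz": 8,"hand": 0},{"ax": 0,"ay": 0,"az": 0,"dx": 0.1,"dy": -0.5,"dz": 12,"hand": 0},{"ax": 0,"ay": 0,"az": 0,"dx": 0.1,"dy": -0.5,"dz": 15,"hand": 0},{"ax": 0,"ay": 0,"az": 0,"dx": 0.1,"dy": -0.5,"dz": 16.6,"hand": 0},{"ax": 0,"ay": 0,"az": 0,"dx": 0.1,"dy": -0.5,"dz": 16.6,"hand": 1},{"ax": 0,"ay": 0,"az": 0,"dx": 0.1,"dy": -0.5,"dz": 16.6,"hand": 1},{"ax": 0,"ay": 0,"az": 0,"dx": 0.1,"dy": -0.5,"dz": 16.6,"hand": 1},{"ax": 0,"ay": 0,"az": 0,"dx": 0.1,"dy": -0.5,"dz": 16.6,"hand": 1},{"ax": 0,"ay": 0,"az": 0,"dx": 0.1,"dy": -0.5,"dz": 16.6,"hand": 1}]}}

```text
clock: 3.15
eef_pos: [547.6, 162.3, 136.4]
tool_rot: [-3.141, -0.002, 0.133]
force: [0.5, 1.2, 0.1]
width: 12.4
gripper_force: 0.5
```

>>> {"fn": "send_rows", "kwargs": {"series": [{"ax": 0,"ay": 0,"az": 0,"dx": 0,"dy": 0,"dz": 0,"hand": 1},{"ax": 0,"ay": 0,"az": 0,"dx": 0,"dy": 0,"dz": 0,"hand": 1},{"ax": 0,"ay": 0,"az": 0,"dx": 0,"dy": 0,"dz": 0,"hand": 1},{"ax": 0,"ay": 0,"az": 0,"dx": 0,"dy": 0,"dz": 0,"hand": 1}]}}

```text
clock: 3.55
eef_pos: [547.5, 163.0, 136.3]
tool_rot: [-3.14, -0.002, 0.134]
force: [-0.7, 2.5, 6.5]
width: 7.5
gripper_force: 58.6
```

```bash
python3 -c "
from h import *
p=[550.5,-330,300]
mv([548,166,300],8);mv(p,-4.3,0,([548,166,300],8))
print([proj(np.load('pics/top1.npz'),X) for X in ([539,-479,215],[544,-414,233])])"
```

```text
d [  0.12  -0.31 -16.37] a [-0.001 -0.002 -0.006] | t 3.5 pos [547.5 163.  136.3] w 7.5
d [-6.66 49.15  0.  ] a [ 0.    -0.     0.215] | t 3.5 pos [548 166 300] w 7.5
[array([412.3, 187. ]), array([391.9, 184.2])]
```

>>> {"fn": "send_rows", "kwargs": {"series": [{"ax": 0,"ay": 0,"az": 0,"dx": 0,"dy": 0,"dz": -2,"hand": 1},{"ax": 0,"ay": 0,"az": 0,"dx": 0,"dy": 0,"dz": -4,"hand": 1},{"ax": 0,"ay": 0,"az": 0,"dx": 0,"dy": 0,"dz": -7,"hand": 1},{"ax": 0,"ay": 0,"az": 0,"dx": 0,"dy": 0,"dz": -10,"hand": 1},{"ax": 0,"ay": 0,"az": 0,"dx": 0,"dy": 0,"dz": -13,"hand": 1},{"ax": 0,"ay": 0,"az": 0,"dx": 0,"dy": 0,"dz": -16.5,"hand": 1},{"ax": 0,"ay": 0,"az": 0,"dx": 0,"dy": 0,"dz": -16.5,"hand": 1}]}}

```text
clock: 4.25
eef_pos: [549.3, 162.4, 304.5]
tool_rot: [-3.14, -0.008, 0.132]
force: [1.9, 0.1, -3.4]
width: 7.7
gripper_force: 58.6
```

```bash
python3 -c "
from h import *
p=[551,-330,300]
mv(p,-4.3)
im=save('scene','s2.png',(230,100,450,300),s=3)"
```

```text
d [-6.32 48.83  0.34] a [-0.002 -0.008  0.207] | t 4.2 pos [549.3 162.4 304.5] w 7.7
```

View pics/s2.png

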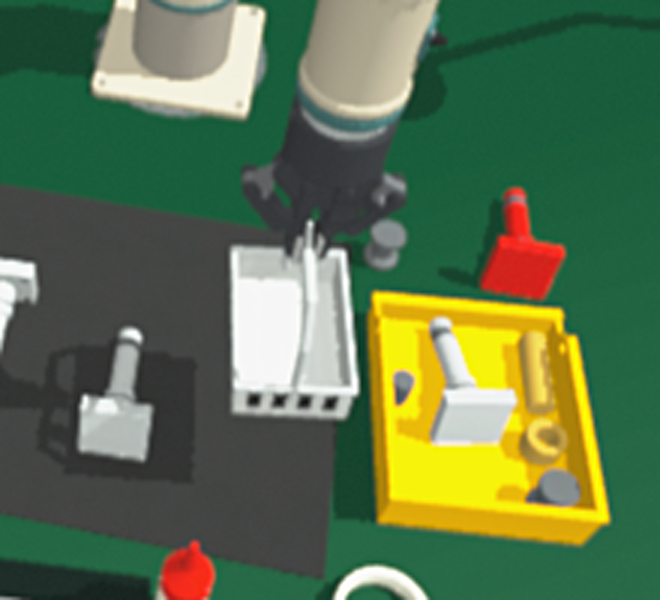

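The basket hangs level in the fingers, bar at about (308,250) in the crop. I'll move it over to the hook gently.

>>> {"fn": "send_rows", "kwargs": {"series": [{"ax": 0,"ay": 0,"az": 0.01,"dx": -0.2,"dy": 1,"dz": 0,"hand": 1},{"ax": 0,"ay": 0,"az": 0.02,"dx": -0.5,"dy": 3,"dz": 0,"hand": 1},{"ax": 0,"ay": 0,"az": 0.03,"dx": -0.8,"dy": 6,"dz": 0,"hand": 1},{"ax": 0,"ay": 0,"az": 0.05,"dx": -1.2,"dy": 9,"dz": 0,"hand": 1},{"ax": 0,"ay": 0,"az": 0.06,"dx": -1.6,"dy": 12,"dz": 0,"hand": 1},{"ax": 0,"ay": 0,"az": 0.08,"dx": -2,"dy": 15,"dz": 0,"hand": 1},{"ax": 0,"ay": 0,"az": 0.1,"dx": -2.4,"dy": 18,"dz": 0,"hand": 1},{"ax": 0,"ay": 0,"az": 0.11,"dx": -2.8,"dy": 21,"dz": 0,"hand": 1},{"ax": 0,"ay": 0,"az": 0.12,"dx": -3.2,"dy": 24,"dz": 0,"hand": 1},{"ax": 0,"ay": 0,"az": 0.13,"dx": -3.5,"dy": 26.5,"dz": 0,"hand": 1}]}}

```text
clock: 5.3
eef_pos: [545.1, -108.5, 297.9]
tool_rot: [3.141, 0.005, -0.0]
force: [0.4, -0.5, -3.1]
width: 7.7
gripper_force: 58.6
```

```bash
python3 -c "
from h import *
mv([551,-330,245],-4.3)"
```

```text
d [ 0.62 22.15  5.31] a [0.001 0.005 0.075] | t 5.3 pos [ 545.1 -108.5  297.9] w 7.7
```

>>> {"fn": "send_rows", "kwargs": {"series": [{"ax": 0,"ay": 0,"az": 0.01,"dx": 0.1,"dy": 3,"dz": 0.5,"hand": 1},{"ax": 0,"ay": 0,"az": 0.02,"dx": 0.2,"dy": 6,"dz": 1,"hand": 1},{"ax": 0,"ay": 0,"az": 0.04,"dx": 0.3,"dy": 9.5,"dz": 2,"hand": 1},{"ax": 0,"ay": 0,"az": 0.05,"dx": 0.4,"dy": 13,"dz": 3,"hand": 1},{"ax": 0,"ay": 0,"az": 0.06,"dx": 0.5,"dy": 16,"dz": 4,"hand": 1},{"ax": 0,"ay": 0,"az": 0.07,"dx": 0.6,"dy": 19,"dz": 4.6,"hand": 1},{"ax": 0,"ay": 0,"az": 0.075,"dx": 0.6,"dy": 21,"dz": 5.1,"hand": 1},{"ax": 0,"ay": 0,"az": 0.075,"dx": 0.6,"dy": 22,"dz": 5.3,"hand": 1},{"ax": 0,"ay": 0,"az": 0.075,"dx": 0.6,"dy": 22,"dz": 5.3,"hand": 1}]}}

```text
clock: 6.2
eef_pos: [552.8, -326.5, 246.0]
tool_rot: [-3.141, 0.002, -0.074]
force: [0.2, 0.6, -2.2]
width: 7.7
gripper_force: 58.6
```

```bash
python3 -c "
from h import *
mv([539,-479,245],-4.3)
mv([539,-479,245],-4.3,0,([551,-330,245],-4.3))
im=save('wrist','w2.png',s=1.5)
print([proj(im,X)*1.5 for X in ([539+36,-481,210],[539-36,-476,210],[580.5,-416,233],[509,-412.6,233])])"
```

```text
d [-0.24 15.31  0.09] a [-0.     0.002  0.001] | t 6.2 pos [ 552.8 -326.5  246. ] w 7.7
d [-0.08 14.95  0.  ] a [0. 0. 0.] | t 6.2 pos [ 551 -330  245] w 7.7
[array([725.4 , 263.55]), array([687.15, 402.3 ]), array([604.05, 277.95]), array([580.5 , 430.05])]
```

View pics/w2.png

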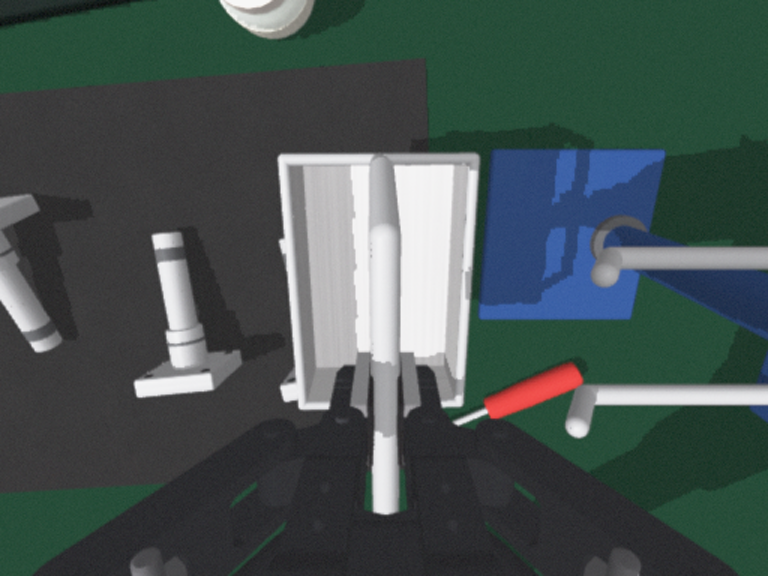

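The wrist view shows the basket bar centred and clear, with the prong tips at (604,270) and (577,430) as predicted. I'll move in, then lower.

>>> {"fn": "send_rows", "kwargs": {"series": [{"ax": 0,"ay": 0,"az": 0,"dx": -0.1,"dy": 1.5,"dz": 0,"hand": 1},{"ax": 0,"ay": 0,"az": 0,"dx": -0.2,"dy": 3.5,"dz": 0,"hand": 1},{"ax": 0,"ay": 0,"az": 0,"dx": -0.2,"dy": 5.5,"dz": 0,"hand": 1},{"ax": 0,"ay": 0,"az": 0,"dx": -0.2,"dy": 7.5,"dz": 0,"hand": 1},{"ax": 0,"ay": 0,"az": 0,"dx": -0.2,"dy": 9.5,"dz": 0,"hand": 1},{"ax": 0,"ay": 0,"az": 0,"dx": -0.2,"dy": 11.5,"dz": 0,"hand": 1},{"ax": 0,"ay": 0,"az": 0,"dx": -0.2,"dy": 13.5,"dz": 0,"hand": 1},{"ax": 0,"ay": 0,"az": 0,"dx": -0.2,"dy": 14.7,"dz": 0,"hand": 1},{"ax": 0,"ay": 0,"az": 0,"dx": -0.2,"dy": 15,"dz": 0.5,"hand": 1},{"ax": 0,"ay": 0,"az": 0,"dx": -0.2,"dy": 15,"dz": 1,"hand": 1}]}}

```text
clock: 7.25
eef_pos: [541.0, -475.2, 236.9]
tool_rot: [-3.141, -0.0, -0.073]
force: [-0.4, 0.7, -2.3]
width: 7.8
gripper_force: 58.7
```

>>> {"fn": "send_rows", "kwargs": {"series": [{"ax": 0,"ay": 0,"az": 0,"dx": 0,"dy": 0,"dz": 0.7,"hand": 1},{"ax": 0,"ay": 0,"az": 0,"dx": 0,"dy": 0,"dz": 1.4,"hand": 1},{"ax": 0,"ay": 0,"az": 0,"dx": 0,"dy": 0,"dz": 2.1,"hand": 1},{"ax": 0,"ay": 0,"az": 0,"dx": 0,"dy": 0,"dz": 2.8,"hand": 1},{"ax": 0,"ay": 0,"az": 0,"dx": 0,"dy": 0,"dz": 3.2,"hand": 1},{"ax": 0,"ay": 0,"az": 0,"dx": 0,"dy": 0,"dz": 3.2,"hand": 1}]}}

```text
clock: 7.85
eef_pos: [540.8, -474.5, 204.4]
tool_rot: [-3.141, 0.001, -0.072]
force: [0.0, 0.2, -1.9]
width: 7.9
gripper_force: 58.7
```

>>> {"fn": "send_rows", "kwargs": {"series": [{"ax": 0,"ay": 0,"az": 0,"dx": 0,"dy": 0,"dz": 0.3,"hand": 1},{"ax": 0,"ay": 0,"az": 0,"dx": 0,"dy": 0,"dz": 0.5,"hand": 1},{"ax": 0,"ay": 0,"az": 0,"dx": 0,"dy": 0,"dz": 0.5,"hand": 1}]}}

```text
clock: 8.15
eef_pos: [541.1, -474.8, 200.1]
tool_rot: [-3.141, 0.0, -0.072]
force: [0.4, -0.2, -2.8]
width: 8.0
gripper_force: 58.7
```

>>> {"fn": "send_rows", "kwargs": {"series": [{"ax": 0,"ay": 0,"az": 0,"dx": 0,"dy": 0,"dz": 0.2,"hand": 1},{"ax": 0,"ay": 0,"az": 0,"dx": 0,"dy": 0,"dz": 0.3,"hand": 1},{"ax": 0,"ay": 0,"az": 0,"dx": 0,"dy": 0,"dz": 0.3,"hand": 1}]}}

```text
clock: 8.45
eef_pos: [541.1, -474.8, 197.1]
tool_rot: [-3.141, 0.0, -0.072]
force: [0.7, 0.0, -2.2]
width: 7.8
gripper_force: 58.7
```

>>> {"fn": "send_rows", "kwargs": {"series": [{"ax": 0,"ay": 0,"az": 0,"dx": 0,"dy": 0,"dz": 0.2,"hand": 1},{"ax": 0,"ay": 0,"az": 0,"dx": 0,"dy": 0,"dz": 0.3,"hand": 1},{"ax": 0,"ay": 0,"az": 0,"dx": 0,"dy": 0,"dz": 0.3,"hand": 1}]}}

```text
clock: 8.75
eef_pos: [541.4, -475.1, 196.2]
tool_rot: [3.141, -0.001, -0.072]
force: [-1.8, 2.2, 5.2]
width: 8.1
gripper_force: 59.7
```

```bash
python3 -c "
from h import *
s=read_state();print(s['force'],s['eef_pos'])"
```

```text
[-1.78614661  2.15610376  5.237824  ] [ 541.40490983 -475.09328799  196.15763983]
```

The bar is resting on the prongs: the force flipped sign. I'll release with a partial opening and then retreat.

>>> {"fn": "send_rows", "kwargs": {"series": [{"ax": 0,"ay": 0,"az": 0,"dx": 0,"dy": 0,"dz": 0,"hand": 0.55},{"ax": 0,"ay": 0,"az": 0,"dx": 0,"dy": 0,"dz": 0,"hand": 0.55},{"ax": 0,"ay": 0,"az": 0,"dx": 0,"dy": 0,"dz": 0,"hand": 0.55},{"ax": 0,"ay": 0,"az": 0,"dx": 0,"dy": 0,"dz": 0,"hand": 0.55},{"ax": 0,"ay": 0,"az": 0,"dx": 0,"dy": 0,"dz": -1,"hand": 0.55},{"ax": 0,"ay": 0,"az": 0,"dx": 0,"dy": 0,"dz": -3,"hand": 0.55},{"ax": 0,"ay": 0,"az": 0,"dx": 0,"dy": 0,"dz": -6,"hand": 0.55},{"ax": 0,"ay": 0,"az": 0,"dx": 0,"dy": 0,"dz": -10,"hand": 0.55},{"ax": 0,"ay": 0,"az": 0,"dx": 0,"dy": 0,"dz": -10,"hand": 0.55}]}}

```text
clock: 9.65
eef_pos: [543.9, -477.2, 302.0]
tool_rot: [3.134, -0.01, -0.072]
force: [0.4, 0.0, 0.4]
width: 38.1
gripper_force: 0.0
```

```bash
python3 -c "
from h import *
mv([541,-150,290],0)
mv([541,-150,290],6)
im=save('wrist','w3.png',s=1.4)
print([proj(im,X)*1.4 for X in ([539,-479,215],)])"
```

```text
d [ -2.66 -32.62   0.94] a [ 0.008 -0.01  -0.072] | t 9.7 pos [ 543.9 -477.2  302. ] w 38.1
d [ -2.66 -32.62   0.94] a [ 0.008 -0.01  -0.177] | t 9.7 pos [ 543.9 -477.2  302. ] w 38.1
[array([359.24, 283.36])]
```

View pics/w3.png

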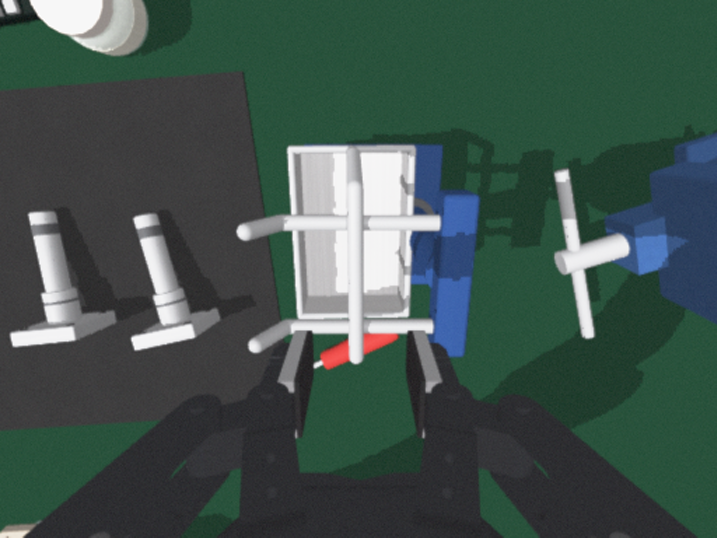

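The basket hangs on both prongs, bar from (357,185) to (357,355) in the view. Next are the mat spindles, starting with the one nearest the hook.

```bash
python3 -c "
from h import *
mv([490,-255,230],9)"
```

```text
d [ -6.91 -21.72   6.75] a [ 0.005 -0.006 -0.229] | t 9.7 pos [ 542.7 -476.3  298.9] w 38.3
```

>>> {"fn": "send_rows", "kwargs": {"series": [{"ax": 0,"ay": 0,"az": 0,"dx": 0,"dy": -3,"dz": 0,"hand": 0},{"ax": 0,"ay": 0,"az": -0.05,"dx": -2,"dy": -8,"dz": 0,"hand": 0},{"ax": 0,"ay": 0,"az": -0.15,"dx": -4,"dy": -13,"dz": 0,"hand": 0},{"ax": 0,"ay": 0,"az": -0.23,"dx": -6.9,"dy": -18,"dz": 2,"hand": 0},{"ax": 0,"ay": 0,"az": -0.23,"dx": -6.9,"dy": -21.7,"dz": 6.7,"hand": 0},{"ax": 0,"ay": 0,"az": -0.23,"dx": -6.9,"dy": -21.7,"dz": 6.7,"hand": 0},{"ax": 0,"ay": 0,"az": -0.23,"dx": -6.9,"dy": -21.7,"dz": 6.7,"hand": 0}]}}

```text
clock: 10.4
eef_pos: [486.1, -249.3, 225.0]
tool_rot: [-3.137, 0.005, 0.163]
force: [-0.1, 0.5, -0.6]
width: 85.5
gripper_force: 0.0
```

```bash
python3 -c "
from h import *
mv([490,-255,230],9)
im=save('wrist','w4.png',s=1.5)"
```

```text
d [ 0.29  0.63 -0.5 ] a [-0.005  0.005  0.006] | t 10.4 pos [ 486.1 -249.3  225. ] w 85.5
```

View pics/w4.png

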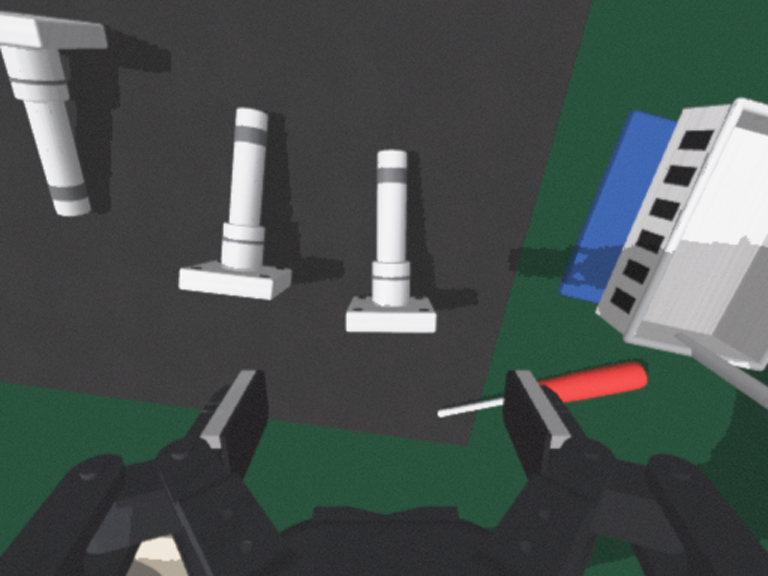

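The wrist view shows spindle C with its end at (392,151) and flange top face at (347..436, 312..332). Spindle B has its end at (251,110), with the flange around (180..272, 268..299).

```bash
cat >> h.py <<'E'
from scipy.optimize import least_squares
T=np.radians(-10.5)
def spt(f,s,w,n,z0=3,t=T):
    # f=(x,y,yaw deg) of foot centre plan; s along the axis, w to its left, n perpendicular upwards
    zf=z0+35*np.cos(t)-16*np.sin(t) if t<=0 else z0+35*np.cos(t)
    h=s*np.cos(t)-n*np.sin(t); z=zf+s*np.sin(t)+n*np.cos(t)
    a=np.radians(f[2]); return [f[0]+h*np.cos(a)-w*np.sin(a), f[1]+h*np.sin(a)+w*np.cos(a), z]
def fit(im,obs,g,sc,z0=3):
    r=least_squares(lambda f:np.concatenate([proj(im,spt(f,*k,z0=z0))*sc-uv for k,uv in obs]),g,diff_step=1e-2)
    f=r.x; print('foot',f.round(1),'res',r.fun.round(1)); return f
E
python3 - <<'E'
from h import *
im=np.load('pics/w4.npz')
for g,o in (((425,-261,9),[((0,35,35),(347,332)),((0,-35,35),(436,331)),((16,35,35),(347,312)),((16,-35,35),(436,311)),((140,0,12),(392,155))]),
  ((435,-130,0),[((0,35,35),(180,287)),((0,-35,35),(272,299)),((16,35,35),(180,268)),((16,-35,35),(274,280)),((140,0,12),(251,112))])):
    f=fit(im,o,g,1.5)
    print('grip',np.round(spt(f,118,0,0),1), 'com xy', np.round(spt(f,0,0,0),1))
E
```

```text
foot [ 425.4 -265.1    9.4] res [-0.6  1.   0.8  2.1 -1.   0.8  1.2  1.9 -0.2 -5. ]
grip [ 539.8 -246.1   18.8] com xy [ 425.4 -265.1   40.3]
foot [ 435.7 -135.3    0. ] res [-2.6  0.7 -0.6  3.1 -0.8 -1.3 -0.1  1.4  3.5 -3.1]
grip [ 551.7 -135.3   18.8] com xy [ 435.7 -135.3   40.3]
```

```bash
cat >> h.py <<'E'
def tcp(f,th,s=118,n=-11,z0=3):
    t=np.radians(th); h0=9.35-16*np.cos(t)-35*np.sin(t) if th<=0 else -6.65-35*np.sin(t)
    zf=z0+35*np.cos(t)-(16*np.sin(t) if th<=0 else 0)
    h=h0+s*np.cos(t)-n*np.sin(t); z=zf+s*np.sin(t)+n*np.cos(t); a=np.radians(f[2])
    return np.array([f[0]+h*np.cos(a),f[1]+h*np.sin(a),z])
def traj(f,ths,back=False,**k): # rows relative to the first angle's pose
    for th in ths[1:]:
        R0=rot(f[2],ths[0]); d=R0.inv().apply(tcp(f,th,**k)-tcp(f,ths[0],**k))/10
        a=(R0.inv()*rot(f[2],th)).as_rotvec(); print(th,'d',d.round(2),'a',a.round(3))
E
python3 - <<'E'
from h import *
f=[425.4,-265.1,9.4]
p=tcp(f,-10.5); print(p); mv(p+[0,0,50],9.4,-10.5); mv(p,9.4,-10.5,(p+[0,0,50],9.4,-10.5))
traj(f,[-10.5,-5,0,5,10,15,20,25,30,35,40]);traj(f,[40,45,50,55,60,65,70,75,80,85])
E
```

```text
[ 537.88466942 -246.47828373    8.01009418]
d [ 5.11  0.26 16.84] a [-0.002 -0.181 -0.004] | t 10.4 pos [ 487.4 -252.3  226.6] w 85.5
d [ 0.91 -0.    4.92] a [0. 0. 0.] | t 10.4 pos [ 537.9 -246.5   58. ] w 85.5
-5 d [-0.28 -0.   -0.97] a [-0.     0.096 -0.   ]
0 d [-0.61 -0.   -1.82] a [ 0.     0.183 -0.   ]
5 d [-1.04  0.   -2.77] a [-0.     0.271 -0.   ]
10 d [-1.56 -0.   -3.69] a [ 0.     0.358 -0.   ]
15 d [-2.16 -0.   -4.55] a [0.    0.445 0.   ]
20 d [-2.82 -0.   -5.37] a [0.    0.532 0.   ]
25 d [-3.56 -0.   -6.11] a [0.   0.62 0.  ]
30 d [-4.36 -0.   -6.8 ] a [0.    0.707 0.   ]
35 d [-5.21  0.   -7.41] a [0.    0.794 0.   ]
40 d [-6.12 -0.   -7.94] a [0.    0.881 0.   ]
45 d [-0.25  0.   -1.02] a [0.    0.087 0.   ]
50 d [-0.6   0.   -2.01] a [0.    0.175 0.   ]
55 d [-1.02  0.   -2.97] a [0.    0.262 0.   ]
60 d [-1.53  0.   -3.89] a [-0.     0.349  0.   ]
65 d [-2.12  0.   -4.76] a [0.    0.436 0.   ]
70 d [-2.78 -0.   -5.58] a [0.    0.524 0.   ]
75 d [-3.51 -0.   -6.33] a [0.    0.611 0.   ]
80 d [-4.3  -0.   -7.02] a [0.    0.698 0.   ]
85 d [-5.15  0.   -7.64] a [0.    0.785 0.   ]
```

>>> {"fn": "send_rows", "kwargs": {"series": [{"ax": 0,"ay": -0.06,"az": 0,"dx": 1.5,"dy": 0.2,"dz": 4,"hand": 0},{"ax": 0,"ay": -0.12,"az": 0,"dx": 3,"dy": 0.2,"dz": 8,"hand": 0},{"ax": 0,"ay": -0.18,"az": 0,"dx": 4.5,"dy": 0.3,"dz": 12,"hand": 0},{"ax": 0,"ay": -0.18,"az": 0,"dx": 5.1,"dy": 0.3,"dz": 15,"hand": 0},{"ax": 0,"ay": -0.18,"az": 0,"dx": 5.1,"dy": 0.3,"dz": 16.8,"hand": 0},{"ax": 0,"ay": -0.18,"az": 0,"dx": 5.1,"dy": 0.3,"dz": 16.8,"hand": 0},{"ax": 0,"ay": -0.18,"az": 0,"dx": 5.1,"dy": 0.3,"dz": 16.8,"hand": 0}]}}

```text
clock: 11.15
eef_pos: [539.4, -250.4, 60.0]
tool_rot: [3.14, 0.179, 0.156]
force: [-0.2, 0.1, 0.2]
width: 85.8
gripper_force: 0.0
```

Run:
```python
from h import *
f=[425.4,-265.1,9.4]
mv(tcp(f,-10.5),9.4,-10.5)
im=save('wrist','w5.png',s=1.5)
print([proj(im,spt(f,s,0,0))*1.5 for s in (100,118,140)])
p=im['pixels'].mean(2); 
for v in (255,265,275): print(v,[int(x) for x in p[v,240:275:2]])
```

```text
d [ 0.84 -0.42  5.13] a [ 0.    -0.004 -0.008] | t 11.2 pos [ 539.4 -250.4   60. ] w 85.8
[array([373.65, 345.9 ]), array([373.05, 311.55]), array([372.3 , 266.85])]
255 [247, 247, 247, 247, 247, 247, 247, 247, 246, 243, 234, 220, 183, 77, 65, 65, 65, 66]
265 [247, 247, 247, 247, 247, 247, 247, 247, 246, 243, 234, 217, 181, 75, 64, 65, 64, 67]
275 [247, 247, 247, 247, 247, 247, 247, 246, 245, 241, 233, 216, 177, 75, 67, 65, 62, 64]
```

Run:
```python
from h import *
im=np.load('pics/w5.npz'); p=im['pixels'].mean(2)
for v in (150,170,180,185,190,200,210,230): 
    c=np.where(p[v,180:330]>150)[0]+180; print(v,c.min() if len(c) else 0,c.max() if len(c) else 0, len(c))
```

```text
150 0 0 0
170 0 0 0
180 231 265 35
185 231 265 35
190 231 265 35
200 232 257 26
210 0 0 0
230 233 265 33
```

>>> {"fn": "send_rows", "kwargs": {"series": [{"ax": 0,"ay": 0,"az": 0,"dx": 0.4,"dy": -0.4,"dz": 2.5,"hand": 0},{"ax": 0,"ay": 0,"az": 0,"dx": 0.7,"dy": -0.4,"dz": 4,"hand": 0},{"ax": 0,"ay": 0,"az": 0,"dx": 0.8,"dy": -0.4,"dz": 5.1,"hand": 0},{"ax": 0,"ay": 0,"az": 0,"dx": 0.8,"dy": -0.4,"dz": 5.1,"hand": 0},{"ax": 0,"ay": 0,"az": 0,"dx": 0.8,"dy": -0.4,"dz": 5.1,"hand": 1},{"ax": 0,"ay": 0,"az": 0,"dx": 0.8,"dy": -0.4,"dz": 5.1,"hand": 1},{"ax": 0,"ay": 0,"az": 0,"dx": 0.8,"dy": -0.4,"dz": 5.1,"hand": 1},{"ax": 0,"ay": 0,"az": 0,"dx": 0.8,"dy": -0.4,"dz": 5.1,"hand": 1},{"ax": 0,"ay": 0,"az": 0,"dx": 0.8,"dy": -0.4,"dz": 5.1,"hand": 1},{"ax": 0,"ay": 0,"az": 0,"dx": 0.8,"dy": -0.4,"dz": 5.1,"hand": 1}]}}

```text
clock: 12.2
eef_pos: [537.4, -244.7, 8.3]
tool_rot: [3.141, 0.179, 0.158]
force: [-0.5, 1.0, 4.1]
width: 21.8
gripper_force: 58.6
```

Run:
```python
from h import *
f=[425.4,-265.1,9.4]
mv(tcp(f,-10.5),9.4,-10.5); s=read_state(); print(s['force'],s['gripper_force'])
```

```text
d [0.03 0.18 0.02] a [-0.001 -0.004 -0.006] | t 12.2 pos [ 537.4 -244.7    8.3] w 21.8
[-0.52765614  1.03350013  4.09458711] 58.58905613422394
```

Gripped, with a width reading of 22 mm. I'll tip it along the arc.

>>> {"fn": "send_rows", "kwargs": {"series": [{"ax": 0,"ay": 0.096,"az": 0,"dx": -0.28,"dy": 0,"dz": -0.97,"hand": 1},{"ax": 0,"ay": 0.183,"az": 0,"dx": -0.61,"dy": 0,"dz": -1.82,"hand": 1},{"ax": 0,"ay": 0.271,"az": 0,"dx": -1.04,"dy": 0,"dz": -2.77,"hand": 1},{"ax": 0,"ay": 0.358,"az": 0,"dx": -1.56,"dy": 0,"dz": -3.69,"hand": 1},{"ax": 0,"ay": 0.445,"az": 0,"dx": -2.16,"dy": 0,"dz": -4.55,"hand": 1},{"ax": 0,"ay": 0.532,"az": 0,"dx": -2.82,"dy": 0,"dz": -5.37,"hand": 1},{"ax": 0,"ay": 0.62,"az": 0,"dx": -3.56,"dy": 0,"dz": -6.11,"hand": 1},{"ax": 0,"ay": 0.707,"az": 0,"dx": -4.36,"dy": 0,"dz": -6.8,"hand": 1},{"ax": 0,"ay": 0.794,"az": 0,"dx": -5.21,"dy": 0,"dz": -7.41,"hand": 1},{"ax": 0,"ay": 0.881,"az": 0,"dx": -6.12,"dy": 0,"dz": -7.94,"hand": 1}]}}

```text
clock: 13.2
eef_pos: [492.3, -251.4, 74.4]
tool_rot: [-3.135, -0.367, 0.157]
force: [-0.8, 0.6, -8.4]
width: 21.8
gripper_force: 59.1
```

Run:
```python
from h import *
f=[425.4,-265.1,9.4]
mv(tcp(f,40),9.4,40); s=read_state(); print(s['force'],s['gripper_force'],s['qpos'].round(2))
```

```text
d [ 0.83  0.25 -2.13] a [-0.002  0.331 -0.007] | t 13.2 pos [ 492.3 -251.4   74.4] w 21.8
[-0.81943269  0.63163239 -8.4134829 ] 59.07757222652435 [ 1.07  0.8  -0.74  2.17  1.46  0.26 -2.26]
```

Run:
```python
from h import *
f=[425.4,-265.1,9.4]
for t in (15,21,25,30,35,40): print(t,tcp(f,t).round(1), tcp(f,t,n=0).round(1))
print('grip now', Ro.from_euler('xyz',read_state()['tool_rot']).apply([0,0,-11])+read_state()['eef_pos'])
save('scene','s3.png',(150,150,330,285),s=4)
```

```text
15 [ 525.2 -248.6   56.7] [ 522.4 -249.    67.3]
21 [ 519.  -249.6   67.7] [ 515.1 -250.2   78. ]
25 [ 514.3 -250.4   74.6] [ 509.8 -251.1   84.6]
30 [ 507.8 -251.5   82.8] [ 502.4 -252.4   92.3]
35 [ 500.6 -252.6   90.3] [ 494.4 -253.7   99.4]
40 [ 492.8 -253.9   97.2] [ 485.8 -255.1  105.7]
grip now [ 488.40106523 -252.0799376    84.66713593]
```

View pics/s3.png

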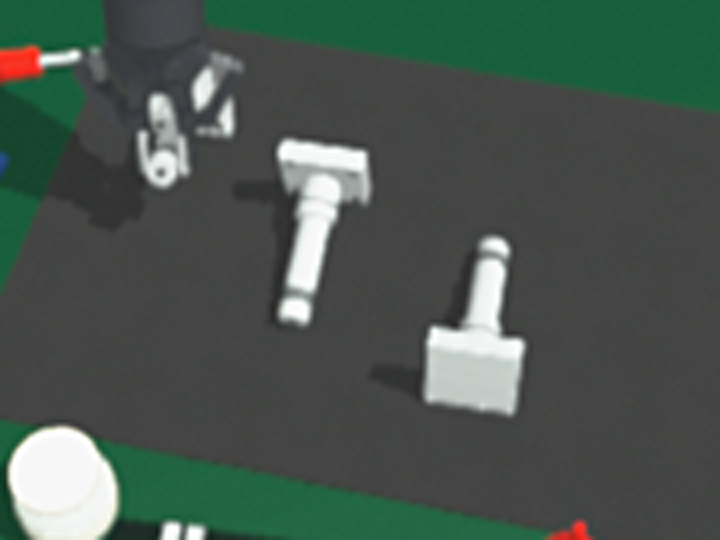

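The scene crop shows the gripper holding the shaft, end at (160,168), with the flange behind it. The wrist has reached a limit at about 21° of tilt. I'll see whether a near-width closure value lightens the pinch.

>>> {"fn": "send_rows", "kwargs": {"series": [{"ax": 0,"ay": 0,"az": 0,"dx": 0,"dy": 0,"dz": 0,"hand": 0.77},{"ax": 0,"ay": 0,"az": 0,"dx": 0,"dy": 0,"dz": 0,"hand": 0.77}]}}

```text
clock: 13.45
eef_pos: [492.7, -251.2, 73.7]
tool_rot: [-3.133, -0.365, 0.155]
force: [0.1, 0.0, -6.9]
width: 21.9
gripper_force: 59.2
```

Run:
```python
from h import *
s=read_state(); print(s['force'],s['gripper_force'],s['width'],s['eef_pos'],s['tool_rot'],s['qpos'].round(2))
```

```text
[ 0.07835764  0.03649546 -6.92055518] 59.219462871551514 21.894811343600754 [ 492.68613616 -251.19334029   73.74553656] [-3.13334321 -0.36487974  0.15488815] [ 1.06  0.8  -0.74  2.16  1.45  0.26 -2.25]
```

>>> {"fn": "send_rows", "kwargs": {"series": [{"ax": 0,"ay": 0,"az": 0,"dx": 0,"dy": 0,"dz": 0.6,"hand": 0.752},{"ax": 0,"ay": 0,"az": 0,"dx": 0,"dy": 0,"dz": 0.6,"hand": 0.752}]}}

```text
clock: 13.65
eef_pos: [496.4, -250.1, 68.7]
tool_rot: [-3.135, -0.366, 0.159]
force: [0.2, -1.3, -4.0]
width: 21.9
gripper_force: 59.5
```

Run:
```python
from h import *
s=read_state(); print(s['force'],s['gripper_force'],s['width'],s['eef_pos'],s['tool_rot'],s['qpos'].round(2))
```

```text
[ 0.15522482 -1.287877   -4.01501045] 59.48754966259003 21.927128134746827 [ 496.43761266 -250.08101925   68.68315813] [-3.13530226 -0.36632781  0.15859407] [ 1.05  0.81 -0.73  2.16  1.49  0.26 -2.29]
```

>>> {"fn": "send_rows", "kwargs": {"series": [{"ax": 0,"ay": 0,"az": 0,"dx": 0,"dy": 0,"dz": 0,"hand": 0.742},{"ax": 0,"ay": 0,"az": 0,"dx": 0,"dy": 0,"dz": 0,"hand": 0.742}]}}

```text
clock: 13.85
eef_pos: [496.0, -250.2, 69.3]
tool_rot: [-3.135, -0.367, 0.158]
force: [1.6, -0.6, -3.1]
width: 22.5
gripper_force: 48.5
```

>>> {"fn": "send_rows", "kwargs": {"series": [{"ax": 0,"ay": 0,"az": 0,"dx": 0,"dy": 0,"dz": 0,"hand": 0.735},{"ax": 0,"ay": 0,"az": 0,"dx": 0,"dy": 0,"dz": 0,"hand": 0.735}]}}

```text
clock: 14.05
eef_pos: [495.7, -250.4, 69.4]
tool_rot: [-3.135, -0.368, 0.157]
force: [2.2, -0.5, -2.3]
width: 23.1
gripper_force: 31.8
```

Closure values near contact do give a light pinch: 0.735 gives 32 N. The flange is down on the mat now. I'll continue along the arc with a light pinch so the shaft turns between the pads.

```bash
cat >> h.py <<'E'
def arc(f,ths,R=None,**k): # translation rows, tool attitude kept; grip point follows the arc
    R=R or Ro.from_euler('xyz',read_state()['tool_rot'])
    for th in ths[1:]: print(th,(R.inv().apply(tcp(f,th,n=0,**k)-tcp(f,ths[0],n=0,**k))/10).round(2))
E
python3 - <<'E'
from h import *
f=[403.7,-268.7,9.4]
arc(f,[22,26,30,34,38,42,46,50]); arc(f,[50,55,60,65,70,75,80,85])
E
```

```text
26 [-0.29 -0.   -0.81]
30 [-0.63 -0.   -1.6 ]
34 [-1.02 -0.   -2.36]
38 [-1.47 -0.   -3.09]
42 [-1.97 -0.   -3.79]
46 [-2.52 -0.   -4.46]
50 [-3.11 -0.   -5.08]
55 [-0.8   0.   -0.72]
60 [-1.65  0.   -1.37]
65 [-2.56  0.01 -1.94]
70 [-3.52  0.01 -2.43]
75 [-4.52  0.02 -2.83]
80 [-5.54  0.02 -3.14]
85 [-6.59  0.03 -3.37]
```

>>> {"fn": "send_rows", "kwargs": {"series": [{"ax": 0,"ay": 0,"az": 0,"dx": 0,"dy": 0,"dz": 0,"hand": 0.728},{"ax": 0,"ay": 0,"az": 0,"dx": -0.29,"dy": 0,"dz": -0.81,"hand": 0.728},{"ax": 0,"ay": 0,"az": 0,"dx": -0.63,"dy": 0,"dz": -1.6,"hand": 0.728},{"ax": 0,"ay": 0,"az": 0,"dx": -0.63,"dy": 0,"dz": -1.6,"hand": 0.728}]}}

```text
clock: 14.45
eef_pos: [483.0, -252.7, 82.0]
tool_rot: [-3.135, -0.367, 0.156]
force: [0.6, 0.9, -1.3]
width: 23.4
gripper_force: 16.1
```

>>> {"fn": "send_rows", "kwargs": {"series": [{"ax": 0,"ay": 0,"az": 0,"dx": -0.39,"dy": 0,"dz": -0.76,"hand": 0.728},{"ax": 0,"ay": 0,"az": 0,"dx": -0.84,"dy": 0,"dz": -1.49,"hand": 0.728},{"ax": 0,"ay": 0,"az": 0,"dx": -1.34,"dy": 0,"dz": -2.19,"hand": 0.728},{"ax": 0,"ay": 0,"az": 0,"dx": -1.89,"dy": 0,"dz": -2.86,"hand": 0.728},{"ax": 0,"ay": 0,"az": 0,"dx": -2.48,"dy": 0,"dz": -3.48,"hand": 0.728},{"ax": 0,"ay": 0,"az": 0,"dx": -2.48,"dy": 0,"dz": -3.48,"hand": 0.728}]}}

```text
clock: 15.05
eef_pos: [446.7, -258.9, 105.0]
tool_rot: [-3.135, -0.365, 0.155]
force: [-1.6, 0.5, -4.5]
width: 23.5
gripper_force: 16.4
```

Run:
```python
from h import *
f=[403.7,-268.7,9.4]
s=read_state(); print(s['force'],s['gripper_force'],s['width'],s['eef_pos'],s['tool_rot'],s['qpos'].round(2))
print('grip', Ro.from_euler('xyz',s['tool_rot']).apply([0,0,-11])+s['eef_pos'], tcp(f,50,n=0))
save('scene','s4.png',(150,150,330,285),s=4)
```

```text
[-1.55333496  0.51261683 -4.5023527 ] 16.355157494544983 23.46332269763574 [ 446.70575418 -258.88952011  105.03841512] [-3.13452825 -0.36498966  0.15514543] [ 1.2   0.73 -0.82  2.23  1.3   0.27 -2.08]
grip [ 442.83868164 -259.57299165  115.3135607 ] [ 445.51821151 -261.77703998  115.89081063]
```

View pics/s4.png

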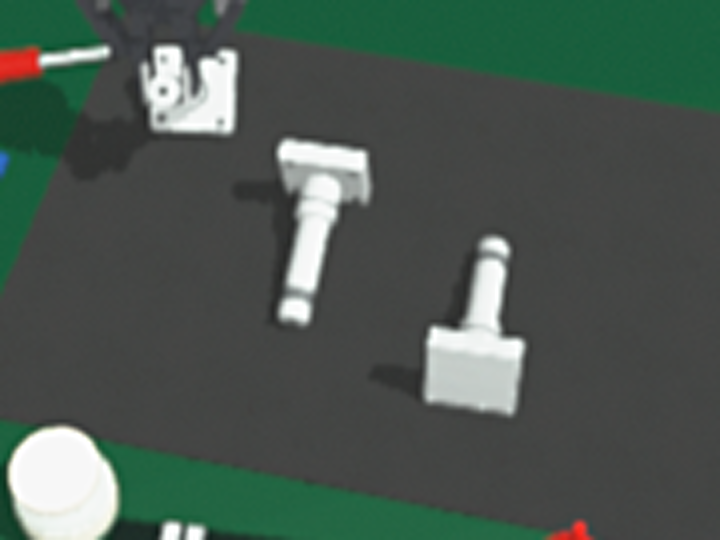

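The crop shows it tipped past 50°, with the shaft-side face of the flange visible at (195,95). I'll carry on to about 82° and release.

>>> {"fn": "send_rows", "kwargs": {"series": [{"ax": 0,"ay": 0,"az": 0,"dx": -0.8,"dy": 0,"dz": -0.65,"hand": 0.728},{"ax": 0,"ay": 0,"az": 0,"dx": -1.65,"dy": 0,"dz": -1.25,"hand": 0.728},{"ax": 0,"ay": 0,"az": 0,"dx": -2.56,"dy": 0,"dz": -1.8,"hand": 0.726},{"ax": 0,"ay": 0,"az": 0,"dx": -3.52,"dy": 0,"dz": -2.25,"hand": 0.726},{"ax": 0,"ay": 0,"az": 0,"dx": -4.52,"dy": 0,"dz": -2.65,"hand": 0.726},{"ax": 0,"ay": 0,"az": 0,"dx": -5.54,"dy": 0,"dz": -2.95,"hand": 0.726},{"ax": 0,"ay": 0,"az": 0,"dx": -5.54,"dy": 0,"dz": -2.95,"hand": 0.726},{"ax": 0,"ay": 0,"az": 0,"dx": -5.54,"dy": 0,"dz": -2.95,"hand": 0.726}]}}

```text
clock: 15.9
eef_pos: [386.1, -268.5, 112.8]
tool_rot: [-3.135, -0.366, 0.156]
force: [-3.0, 0.8, 1.9]
width: 23.1
gripper_force: 13.2
```

Run:
```python
from h import *
f=[403.7,-268.7,9.4]
s=read_state(); print(s['force'],s['gripper_force'],s['width'],s['eef_pos'],s['tool_rot'],s['qpos'].round(2))
print('grip', Ro.from_euler('xyz',s['tool_rot']).apply([0,0,-11])+s['eef_pos'], tcp(f,80,n=0),tcp(f,90,n=0))
```

```text
[-3.01958022  0.79445517  1.85160206] 13.194426745176315 23.078179227793996 [ 386.0883881  -268.53830936  112.75721099] [-3.13454967 -0.36591872  0.15588723] [ 1.36  0.71 -0.89  2.32  1.34  0.26 -2.04]
grip [ 382.21235766 -269.22589857  123.02870597] [ 383.34920019 -272.06905306  125.28500107] [ 362.60926947 -275.50252633  121.        ]
```

>>> {"fn": "send_rows", "kwargs": {"series": [{"ax": 0,"ay": 0,"az": 0,"dx": 0,"dy": 0,"dz": 0,"hand": 0.3},{"ax": 0,"ay": 0,"az": 0,"dx": 0,"dy": 0,"dz": 0,"hand": 0},{"ax": 0,"ay": 0,"az": 0,"dx": 0,"dy": 0,"dz": 0,"hand": 0},{"ax": 0,"ay": 0,"az": 0,"dx": 0,"dy": 0,"dz": 0,"hand": 0},{"ax": 0,"ay": 0,"az": 0,"dx": 0,"dy": 0,"dz": -3,"hand": 0},{"ax": 0,"ay": 0,"az": 0,"dx": 0,"dy": 0,"dz": -6,"hand": 0},{"ax": 0,"ay": 0,"az": 0,"dx": 0,"dy": 0,"dz": -9,"hand": 0},{"ax": 0,"ay": 0,"az": 0,"dx": 0,"dy": 0,"dz": -12,"hand": 0},{"ax": 0,"ay": 0,"az": 0,"dx": 0,"dy": 0,"dz": -15,"hand": 0},{"ax": 0,"ay": 0,"az": 0,"dx": 0,"dy": 0,"dz": -15,"hand": 0}]}}

```text
clock: 16.9
eef_pos: [334.0, -279.0, 254.7]
tool_rot: [-3.138, -0.367, 0.156]
force: [0.6, -0.3, 0.7]
width: 85.3
gripper_force: 0.0
```

Run:
```python
from h import *
mv([490,-140,250],2)
im=get_image('top'); print([proj(im,X) for X in([365,-275,143],[365,-275,3])])
p=im['pixels'][180:250,240:360,::-1]; q=get_image('scene')['pixels'][150:285,150:330,::-1]
a=cv2.resize(p,(480,280),interpolation=2); b=cv2.resize(q,(400,300),interpolation=2)
o=np.zeros((580,480,3),np.uint8); o[:280]=a; o[280:,:400]=b; cv2.imwrite('pics/m1.png',o)
```

```text
d [ 16.23 -11.29   6.78] a [-0.026 -0.366  0.12 ] | t 16.9 pos [ 334.  -279.   254.7] w 85.3
[array([337.1, 245.1]), array([329. , 243.6])]
```

View pics/m1.png

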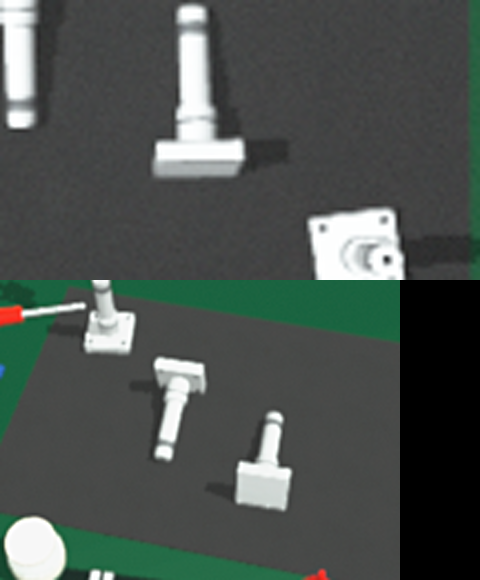

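The picture confirms that spindle C stands upright: top view flange at (355,245), and upright in the scene view at (105,330). Now spindle B.

Run:
```python
from h import *
im=np.load('pics/w4.npz')
f=fit(im,[((0,35,35),(180,287)),((0,-35,35),(272,299)),((16,35,35),(180,268)),((16,-35,35),(274,280)),((140,0,12),(251,112))],(435,-130,3),1.5)
im=np.load('pics/top1.npz')
o=[((16,35,35),(157,141)),((16,-35,35),(245,141)),((140,0,12),(192,7)),((0,35,35),(154,161)),((0,-35,35),(243,161))]
f=fit(im,[(k,np.array([240+u/4-.4,180+v/4-.4])) for k,(u,v) in o],(435,-130,3),1)
```

```text
foot [ 435.9 -137.3    2.7] res [-0.3  2.8  1.6  1.3  0.6  0.6  1.2 -0.7 -2.5 -4.3]
foot [ 435.7 -134.8    2.7] res [-0.1  0.5 -0.7 -0.2 -0.4 -0.2  0.9  0.2  0.1 -0.4]
```

Run:
```python
from h import *
f=[435.8,-136,2.5]
g=np.array(spt(f,118,0,0))-[0,0,11.5]; print(g)
mv(g+[0,0,50],2.5); 
R=rot(2.5); arc(f,[-10.5,-5,0,5,10,15,20,25,30,35,40],R); arc(f,[40,45,50,55,60,65,70,75,80,84],R)
```

```text
[ 551.71364988 -130.93910075    7.32589816]
d [ 15.21 -11.13  26.91] a [-0.024 -0.365  0.112] | t 17.0 pos [ 333.8 -278.8  253.8] w 85.7
-5 [-0.2  -0.   -1.02]
0 [-0.47 -0.   -1.92]
5 [-0.82 -0.   -2.93]
10 [-1.25 -0.   -3.91]
15 [-1.77 -0.   -4.85]
20 [-2.38 -0.   -5.74]
25 [-3.05 -0.   -6.58]
30 [-3.8   0.   -7.35]
35 [-4.61  0.   -8.05]
40 [-5.48 -0.   -8.68]
45 [-0.92  0.   -0.55]
50 [-1.89  0.   -1.02]
55 [-2.89  0.   -1.41]
60 [-3.92  0.   -1.7 ]
65 [-4.97  0.   -1.91]
70 [-6.04 -0.   -2.02]
75 [-7.12  0.   -2.04]
80 [-8.19  0.   -1.96]
84 [-9.04  0.   -1.84]
```

>>> {"fn": "send_rows", "kwargs": {"series": [{"ax": -0.01,"ay": -0.1,"az": 0.03,"dx": 4,"dy": -2.8,"dz": 1.6,"hand": 0},{"ax": -0.02,"ay": -0.2,"az": 0.06,"dx": 8,"dy": -5.6,"dz": 3.3,"hand": 0},{"ax": -0.026,"ay": -0.3,"az": 0.1,"dx": 12,"dy": -8.4,"dz": 5,"hand": 0},{"ax": -0.026,"ay": -0.366,"az": 0.115,"dx": 16.2,"dy": -11.3,"dz": 6.8,"hand": 0},{"ax": -0.026,"ay": -0.366,"az": 0.115,"dx": 16.2,"dy": -11.3,"dz": 6.8,"hand": 0},{"ax": -0.026,"ay": -0.366,"az": 0.115,"dx": 16.2,"dy": -11.3,"dz": 6.8,"hand": 0},{"ax": -0.026,"ay": -0.366,"az": 0.115,"dx": 16.2,"dy": -11.3,"dz": 6.8,"hand": 0}]}}

```text
clock: 17.7
eef_pos: [494.6, -130.5, 247.8]
tool_rot: [-3.136, -0.004, 0.054]
force: [-1.0, 0.5, 0.3]
width: 85.4
gripper_force: 0.0
```

Run:
```python
from h import *
mv([551.7,-131,57],2.5)
```

```text
d [ 5.62  0.47 19.1 ] a [-0.006 -0.004  0.01 ] | t 17.7 pos [ 494.6 -130.5  247.8] w 85.4
```

>>> {"fn": "send_rows", "kwargs": {"series": [{"ax": 0,"ay": 0,"az": 0.01,"dx": 2,"dy": 0.2,"dz": 4,"hand": 0},{"ax": 0,"ay": 0,"az": 0.01,"dx": 4,"dy": 0.3,"dz": 8,"hand": 0},{"ax": 0,"ay": 0,"az": 0.01,"dx": 5.6,"dy": 0.4,"dz": 12,"hand": 0},{"ax": 0,"ay": 0,"az": 0.01,"dx": 5.6,"dy": 0.4,"dz": 16,"hand": 0},{"ax": 0,"ay": 0,"az": 0.01,"dx": 5.6,"dy": 0.4,"dz": 19,"hand": 0},{"ax": 0,"ay": 0,"az": 0.01,"dx": 5.6,"dy": 0.4,"dz": 19,"hand": 0},{"ax": 0,"ay": 0,"az": 0.01,"dx": 5.6,"dy": 0.4,"dz": 19,"hand": 0}]}}

```text
clock: 18.4
eef_pos: [544.9, -139.2, 57.6]
tool_rot: [-3.139, 0.002, 0.033]
force: [-0.3, 0.1, 0.8]
width: 85.6
gripper_force: 0.0
```

```bash
cat >> h.py <<'E'
def chk(f,fn,z0=3):
    im=save('wrist',fn); p=im['pixels'].mean(2)
    print('pred end',proj(im,spt(f,140,0,0,z0=z0)),'pred 118',proj(im,spt(f,118,0,0,z0=z0)))
    for v in range(150,260,10):
        c=np.where(p[v,170:340]>150)[0]+170; print(v,(c.min(),c.max(),len(c)) if len(c) else 0,end='; ')
E
python3 - <<'E'
from h import *
mv([551.7,-131,7.3],2.5)
chk([435.8,-136,2.5],'w6.png')
E
```

```text
d [ 0.71 -0.78  5.04] a [-0.003  0.002 -0.011] | t 18.4 pos [ 544.9 -139.2   57.6] w 85.6
pred end [242.7 179.3] pred 118 [243.3 210.3]
150 0; 160 0; 170 0; 180 (np.int64(226), np.int64(259), 34); 190 (np.int64(226), np.int64(259), 34); 200 (np.int64(226), np.int64(254), 29); 210 (np.int64(226), np.int64(238), 13); 220 (np.int64(226), np.int64(260), 35); 230 (np.int64(227), np.int64(259), 33); 240 (np.int64(227), np.int64(259), 33); 250 (np.int64(227), np.int64(259), 33);
```

>>> {"fn": "send_rows", "kwargs": {"series": [{"ax": 0,"ay": 0,"az": 0,"dx": 0.4,"dy": -0.8,"dz": 0,"hand": 0},{"ax": 0,"ay": 0,"az": 0,"dx": 0.7,"dy": -0.8,"dz": 2,"hand": 0},{"ax": 0,"ay": 0,"az": 0,"dx": 0.7,"dy": -0.8,"dz": 4,"hand": 0},{"ax": 0,"ay": 0,"az": 0,"dx": 0.7,"dy": -0.8,"dz": 5,"hand": 0},{"ax": 0,"ay": 0,"az": 0,"dx": 0.7,"dy": -0.8,"dz": 5,"hand": 0.728},{"ax": 0,"ay": 0,"az": 0,"dx": 0.7,"dy": -0.8,"dz": 5,"hand": 0.728},{"ax": 0,"ay": 0,"az": 0,"dx": 0.7,"dy": -0.8,"dz": 5,"hand": 0.728},{"ax": 0,"ay": 0,"az": 0,"dx": 0.7,"dy": -0.8,"dz": 5,"hand": 0.728},{"ax": 0,"ay": 0,"az": 0,"dx": 0.7,"dy": -0.8,"dz": 5,"hand": 0.728},{"ax": 0,"ay": 0,"az": 0,"dx": 0.7,"dy": -0.8,"dz": 5,"hand": 0.728}]}}

```text
clock: 19.45
eef_pos: [552.7, -131.0, 8.9]
tool_rot: [-3.14, -0.001, 0.032]
force: [-0.4, 1.2, 5.9]
width: 23.2
gripper_force: 11.8
```

>>> {"fn": "send_rows", "kwargs": {"series": [{"ax": 0,"ay": 0,"az": 0,"dx": 0,"dy": 0,"dz": 0,"hand": 0.728},{"ax": 0,"ay": 0,"az": 0,"dx": -0.2,"dy": 0,"dz": -1.02,"hand": 0.728},{"ax": 0,"ay": 0,"az": 0,"dx": -0.47,"dy": 0,"dz": -1.92,"hand": 0.728},{"ax": 0,"ay": 0,"az": 0,"dx": -0.47,"dy": 0,"dz": -1.92,"hand": 0.728}]}}

```text
clock: 19.85
eef_pos: [546.9, -131.6, 28.3]
tool_rot: [-3.14, 0.0, 0.032]
force: [-1.0, 1.3, -1.2]
width: 23.7
gripper_force: 11.6
```

Run:
```python
from h import *
mv([551.7-4.7,-131,7.3+19.2],2.5);s=read_state(); print(s['force'],s['gripper_force'],s['width'])
```

```text
d [ 0.02 -0.06  0.18] a [-0.002  0.    -0.012] | t 19.9 pos [ 546.9 -131.6   28.3] w 23.7
[-1.03250373  1.30177289 -1.16678199] 11.622149795293808 23.744531232853248
```

>>> {"fn": "send_rows", "kwargs": {"series": [{"ax": 0,"ay": 0,"az": 0,"dx": -0.35,"dy": 0,"dz": -1.0,"hand": 0.73},{"ax": 0,"ay": 0,"az": 0,"dx": -0.78,"dy": 0,"dz": -1.98,"hand": 0.73},{"ax": 0,"ay": 0,"az": 0,"dx": -1.3,"dy": 0,"dz": -2.92,"hand": 0.73},{"ax": 0,"ay": 0,"az": 0,"dx": -1.9,"dy": 0,"dz": -3.8,"hand": 0.73},{"ax": 0,"ay": 0,"az": 0,"dx": -2.58,"dy": 0,"dz": -4.64,"hand": 0.73},{"ax": 0,"ay": 0,"az": 0,"dx": -3.33,"dy": 0,"dz": -5.42,"hand": 0.73},{"ax": 0,"ay": 0,"az": 0,"dx": -4.14,"dy": 0,"dz": -6.12,"hand": 0.73},{"ax": 0,"ay": 0,"az": 0,"dx": -5,"dy": 0,"dz": -6.75,"hand": 0.73},{"ax": 0,"ay": 0,"az": 0,"dx": -5,"dy": 0,"dz": -6.75,"hand": 0.73}]}}

```text
clock: 20.75
eef_pos: [496.5, -133.5, 95.7]
tool_rot: [-3.14, 0.0, 0.032]
force: [-1.2, 2.4, -3.6]
width: 23.4
gripper_force: 14.2
```

Run:
```python
from h import *
f=[435.8,-136,2.5]
mv(tcp(f,40,n=0)-[0,0,11.5],2.5);s=read_state(); print(s['force'],s['gripper_force'],s['width'])
```

```text
d [ 0.05 -0.01  0.16] a [-0.001  0.    -0.012] | t 20.8 pos [ 496.5 -133.5   95.7] w 23.4
[-1.16903787  2.35274873 -3.61370517] 14.219119995832443 23.40055942628847
```

>>> {"fn": "send_rows", "kwargs": {"series": [{"ax": 0,"ay": 0,"az": 0,"dx": -0.92,"dy": 0,"dz": -0.45,"hand": 0.728},{"ax": 0,"ay": 0,"az": 0,"dx": -1.89,"dy": 0,"dz": -0.9,"hand": 0.728},{"ax": 0,"ay": 0,"az": 0,"dx": -2.89,"dy": 0,"dz": -1.25,"hand": 0.728},{"ax": 0,"ay": 0,"az": 0,"dx": -3.92,"dy": 0,"dz": -1.5,"hand": 0.728},{"ax": 0,"ay": 0,"az": 0,"dx": -4.97,"dy": 0,"dz": -1.7,"hand": 0.728},{"ax": 0,"ay": 0,"az": 0,"dx": -6.04,"dy": 0,"dz": -1.8,"hand": 0.728},{"ax": 0,"ay": 0,"az": 0,"dx": -7.12,"dy": 0,"dz": -1.8,"hand": 0.726},{"ax": 0,"ay": 0,"az": 0,"dx": -8.19,"dy": 0,"dz": -1.75,"hand": 0.726},{"ax": 0,"ay": 0,"az": 0,"dx": -8.19,"dy": 0,"dz": -1.75,"hand": 0.726},{"ax": 0,"ay": 0,"az": 0,"dx": -8.19,"dy": 0,"dz": -1.75,"hand": 0.726}]}}

```text
clock: 21.75
eef_pos: [413.6, -135.7, 112.5]
tool_rot: [-3.14, 0.003, 0.032]
force: [-2.6, 3.1, 6.7]
width: 23.1
gripper_force: 14.0
```

Run:
```python
from h import *
f=[435.8,-136,2.5]
mv(tcp(f,80,n=0)-[0,0,11.5],2.5);s=read_state(); print(s['force'],s['gripper_force'],s['width'])
```

```text
d [ 0.16  0.13 -0.13] a [-0.002  0.003 -0.011] | t 21.8 pos [ 413.6 -135.7  112.5] w 23.1
[-2.59927055  3.09406585  6.6980805 ] 13.98614153265953 23.098553392000657
```

>>> {"fn": "send_rows", "kwargs": {"series": [{"ax": 0,"ay": 0,"az": 0,"dx": 0,"dy": 0,"dz": 0,"hand": 0.3},{"ax": 0,"ay": 0,"az": 0,"dx": 0,"dy": 0,"dz": 0,"hand": 0},{"ax": 0,"ay": 0,"az": 0,"dx": 0,"dy": 0,"dz": 0,"hand": 0},{"ax": 0,"ay": 0,"az": 0,"dx": 0,"dy": 0,"dz": 0,"hand": 0},{"ax": 0,"ay": 0,"az": 0,"dx": 0,"dy": 0,"dz": -3,"hand": 0},{"ax": 0,"ay": 0,"az": 0,"dx": 0,"dy": 0,"dz": -6,"hand": 0},{"ax": 0,"ay": 0,"az": 0,"dx": 0,"dy": 0,"dz": -9,"hand": 0},{"ax": 0,"ay": 0,"az": 0,"dx": 0,"dy": 0,"dz": -12,"hand": 0},{"ax": 0,"ay": 0,"az": 0,"dx": 0,"dy": 0,"dz": -15,"hand": 0},{"ax": 0,"ay": 0,"az": 0,"dx": 0,"dy": 0,"dz": -15,"hand": 0}]}}

```text
clock: 22.75
eef_pos: [417.9, -136.5, 265.4]
tool_rot: [3.141, -0.006, 0.031]
force: [0.2, -0.1, 0.4]
width: 85.3
gripper_force: 0.0
```

Run:
```python
from h import *
mv([450,25,250],0)
im=get_image('top')
p=im['pixels'][170:270,180:360,::-1]; q=get_image('scene')['pixels'][150:285,150:330,::-1]
a=cv2.resize(p,(540,300),interpolation=2); b=cv2.resize(q,(360,270),interpolation=2)
o=np.zeros((570,540,3),np.uint8); o[:300]=a; o[300:,:360]=b; cv2.imwrite('pics/m2.png',o)
```

```text
d [  3.71 -16.04   1.55] a [ 0.001 -0.006  0.031] | t 22.8 pos [ 417.9 -136.5  265.4] w 85.3
```

View pics/m2.png

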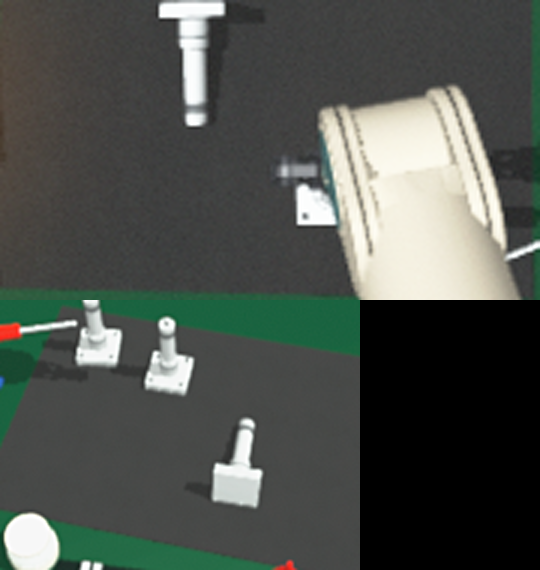

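Both B and C are standing, at (168,360) and (98,340) in the lower view, and A hasn't moved. Now A, whose shaft end points towards the robot.

Run:
```python
from h import *
im=np.load('pics/top1.npz')
o=[((0,35,35),(628,82)),((0,-35,35),(540,82)),((140,0,12),(589,247)),((16,35,35),(628,102)),((16,-35,35),(540,104))]
f=fit(im,[(k,np.array([98+u/4-.4,150+v/4-.4])) for k,(u,v) in o],(610,20,182),1)
g=np.array(spt(f,118,0,0))-[0,0,11.5]; print(g)
mv(g+[0,0,200],f[2]-180); mv(g+[0,0,50],f[2]-180)
```

```text
foot [609.4  20.1 181.9] res [-0.5  0.   0.4  0.4 -0.2 -0.  -0.4 -0.1  0.5 -0.2]
[493.47255869  16.20587935   7.32589816]
d [  8.27 -15.03   5.53] a [-0.001  0.    -0.002] | t 22.9 pos [ 415.5 -136.6  262.5] w 85.2
d [  8.27 -15.02  20.53] a [-0.001  0.    -0.002] | t 22.9 pos [ 415.5 -136.6  262.5] w 85.2
```

>>> {"fn": "send_rows", "kwargs": {"series": [{"ax": 0,"ay": 0,"az": 0,"dx": 2,"dy": -4,"dz": 0,"hand": 0},{"ax": 0,"ay": 0,"az": 0,"dx": 4,"dy": -8,"dz": 1,"hand": 0},{"ax": 0,"ay": 0,"az": 0,"dx": 6,"dy": -12,"dz": 4,"hand": 0},{"ax": 0,"ay": 0,"az": 0,"dx": 8.2,"dy": -15,"dz": 8,"hand": 0},{"ax": 0,"ay": 0,"az": 0,"dx": 8.2,"dy": -15,"dz": 12,"hand": 0},{"ax": 0,"ay": 0,"az": 0,"dx": 8.2,"dy": -15,"dz": 16,"hand": 0},{"ax": 0,"ay": 0,"az": 0,"dx": 8.2,"dy": -15,"dz": 19,"hand": 0},{"ax": 0,"ay": 0,"az": 0,"dx": 8.2,"dy": -15,"dz": 20.4,"hand": 0},{"ax": 0,"ay": 0,"az": 0,"dx": 8.2,"dy": -15,"dz": 20.4,"hand": 0},{"ax": 0,"ay": 0,"az": 0,"dx": 8.2,"dy": -15,"dz": 20.4,"hand": 0}]}}

```text
clock: 23.85
eef_pos: [491.9, 17.0, 58.0]
tool_rot: [-3.14, 0.002, 0.033]
force: [0.4, 0.2, 0.1]
width: 85.7
gripper_force: 0.0
```

Run:
```python
from h import *
f=[609.4,20.1,181.9]
mv([493.5,16.2,7.5],1.9)
chk(f,'w7.png')
R=rot(1.9); arc(f,[-10.5,-5,0,5,10,15,20,25,30,35,40],R); arc(f,[40,45,50,55,60,65,70,75,80,84],R)
```

```text
d [0.17 0.09 5.05] a [-0.002  0.002 -0.   ] | t 23.9 pos [491.9  17.   58. ] w 85.7
pred end [255.8 241.3] pred 118 [255.7 217.3]
150 (np.int64(237), np.int64(272), 36); 160 (np.int64(237), np.int64(272), 36); 170 (np.int64(238), np.int64(271), 34); 180 (np.int64(238), np.int64(271), 34); 190 (np.int64(239), np.int64(271), 33); 200 (np.int64(239), np.int64(271), 33); 210 (np.int64(242), np.int64(270), 29); 220 (np.int64(245), np.int64(267), 23); 230 0; 240 (np.int64(241), np.int64(270), 30); 250 (np.int64(248), np.int64(263), 16); -5 [ 0.2   0.   -1.02]
0 [ 0.47  0.   -1.92]
5 [ 0.82  0.   -2.93]
10 [ 1.25  0.   -3.91]
15 [ 1.77  0.   -4.85]
20 [ 2.38  0.   -5.74]
25 [ 3.05  0.   -6.58]
30 [ 3.8   0.   -7.35]
35 [ 4.61  0.   -8.05]
40 [ 5.48  0.   -8.68]
45 [ 0.92 -0.   -0.55]
50 [ 1.89 -0.   -1.02]
55 [ 2.89 -0.   -1.41]
60 [ 3.92 -0.   -1.7 ]
65 [ 4.97  0.   -1.91]
70 [ 6.04  0.   -2.02]
75 [ 7.12  0.   -2.04]
80 [ 8.19 -0.   -1.96]
84 [ 9.04 -0.   -1.84]
```

>>> {"fn": "send_rows", "kwargs": {"series": [{"ax": 0,"ay": 0,"az": 0,"dx": 0.2,"dy": 0.1,"dz": 2,"hand": 0},{"ax": 0,"ay": 0,"az": 0,"dx": 0.2,"dy": 0.1,"dz": 4,"hand": 0},{"ax": 0,"ay": 0,"az": 0,"dx": 0.2,"dy": 0.1,"dz": 5,"hand": 0},{"ax": 0,"ay": 0,"az": 0,"dx": 0.2,"dy": 0.1,"dz": 5,"hand": 0},{"ax": 0,"ay": 0,"az": 0,"dx": 0.2,"dy": 0.1,"dz": 5,"hand": 0.728},{"ax": 0,"ay": 0,"az": 0,"dx": 0.2,"dy": 0.1,"dz": 5,"hand": 0.728},{"ax": 0,"ay": 0,"az": 0,"dx": 0.2,"dy": 0.1,"dz": 5,"hand": 0.728},{"ax": 0,"ay": 0,"az": 0,"dx": 0.2,"dy": 0.1,"dz": 5,"hand": 0.728},{"ax": 0,"ay": 0,"az": 0,"dx": 0.2,"dy": 0.1,"dz": 5,"hand": 0.728},{"ax": 0,"ay": 0,"az": 0,"dx": 0.2,"dy": 0.1,"dz": 5,"hand": 0.728}]}}

```text
clock: 24.9
eef_pos: [495.0, 16.1, 9.0]
tool_rot: [-3.14, -0.0, 0.033]
force: [-0.2, 0.7, 4.3]
width: 23.9
gripper_force: 13.2
```

>>> {"fn": "send_rows", "kwargs": {"series": [{"ax": 0,"ay": 0,"az": 0,"dx": 0,"dy": 0,"dz": 0,"hand": 0.728},{"ax": 0,"ay": 0,"az": 0,"dx": 0.2,"dy": 0,"dz": -1.02,"hand": 0.728},{"ax": 0,"ay": 0,"az": 0,"dx": 0.47,"dy": 0,"dz": -1.92,"hand": 0.728},{"ax": 0,"ay": 0,"az": 0,"dx": 0.47,"dy": 0,"dz": -1.92,"hand": 0.728}]}}

```text
clock: 25.3
eef_pos: [500.2, 16.3, 28.9]
tool_rot: [-3.139, -0.001, 0.031]
force: [-0.1, 1.3, -1.7]
width: 23.5
gripper_force: 12.1
```

Run:
```python
from h import *
f=[609.4,20.1,181.9]
mv(tcp(f,0,n=0)-[0,0,11.5],1.9);s=read_state(); print(s['force'],s['gripper_force'],s['width'])
```

```text
d [-0.2  -0.02  0.24] a [-0.003 -0.001 -0.002] | t 25.3 pos [500.2  16.3  28.9] w 23.5
[-0.10857583  1.30285426 -1.65089035] 12.086031585931778 23.535419333786173
```

>>> {"fn": "send_rows", "kwargs": {"series": [{"ax": 0,"ay": 0,"az": 0,"dx": 0.25,"dy": 0,"dz": -0.9,"hand": 0.73},{"ax": 0,"ay": 0,"az": 0,"dx": 0.6,"dy": 0,"dz": -1.85,"hand": 0.73},{"ax": 0,"ay": 0,"az": 0,"dx": 1.1,"dy": 0,"dz": -2.75,"hand": 0.73},{"ax": 0,"ay": 0,"az": 0,"dx": 1.7,"dy": 0,"dz": -3.65,"hand": 0.73},{"ax": 0,"ay": 0,"az": 0,"dx": 2.4,"dy": 0,"dz": -4.5,"hand": 0.73},{"ax": 0,"ay": 0,"az": 0,"dx": 3.1,"dy": 0,"dz": -5.25,"hand": 0.73},{"ax": 0,"ay": 0,"az": 0,"dx": 3.9,"dy": 0,"dz": -5.95,"hand": 0.73},{"ax": 0,"ay": 0,"az": 0,"dx": 4.8,"dy": 0,"dz": -6.55,"hand": 0.73},{"ax": 0,"ay": 0,"az": 0,"dx": 4.8,"dy": 0,"dz": -6.55,"hand": 0.73}]}}

```text
clock: 26.2
eef_pos: [548.5, 17.6, 94.3]
tool_rot: [-3.14, -0.001, 0.031]
force: [-3.0, 1.0, 1.6]
width: 23.4
gripper_force: 14.3
```

Run:
```python
from h import *
f=[609.4,20.1,181.9]
mv(tcp(f,40,n=0)-[0,0,11.5],1.9);s=read_state(); print(s['force'],s['gripper_force'],s['width'])
```

```text
d [-0.03 -0.05  0.01] a [-0.002 -0.001 -0.002] | t 26.2 pos [548.5  17.6  94.3] w 23.4
[-2.99786624  0.99854201  1.5535269 ] 14.268714934587479 23.402774243742815
```

>>> {"fn": "send_rows", "kwargs": {"series": [{"ax": 0,"ay": 0,"az": 0,"dx": 0.92,"dy": 0,"dz": -0.55,"hand": 0.728},{"ax": 0,"ay": 0,"az": 0,"dx": 1.89,"dy": 0,"dz": -1.0,"hand": 0.728},{"ax": 0,"ay": 0,"az": 0,"dx": 2.89,"dy": 0,"dz": -1.4,"hand": 0.728},{"ax": 0,"ay": 0,"az": 0,"dx": 3.92,"dy": 0,"dz": -1.7,"hand": 0.728},{"ax": 0,"ay": 0,"az": 0,"dx": 4.97,"dy": 0,"dz": -1.9,"hand": 0.728},{"ax": 0,"ay": 0,"az": 0,"dx": 6.04,"dy": 0,"dz": -1.95,"hand": 0.728},{"ax": 0,"ay": 0,"az": 0,"dx": 7.12,"dy": 0,"dz": -1.95,"hand": 0.726},{"ax": 0,"ay": 0,"az": 0,"dx": 8.1,"dy": 0,"dz": -1.9,"hand": 0.726},{"ax": 0,"ay": 0,"az": 0,"dx": 8.1,"dy": 0,"dz": -1.9,"hand": 0.726},{"ax": 0,"ay": 0,"az": 0,"dx": 8.1,"dy": 0,"dz": -1.9,"hand": 0.726}]}}

```text
clock: 27.2
eef_pos: [629.7, 20.4, 112.8]
tool_rot: [-3.139, -0.002, 0.032]
force: [1.5, 0.8, 3.9]
width: 23.2
gripper_force: 13.1
```

Run:
```python
from h import *
f=[609.4,20.1,181.9]
mv(tcp(f,80,n=0)-[0,0,11.5],1.9);s=read_state(); print(s['force'],s['gripper_force'],s['width'])
```

```text
d [ 0.03 -0.03 -0.1 ] a [-0.003 -0.002 -0.001] | t 27.2 pos [629.7  20.4 112.8] w 23.2
[1.45878647 0.78391035 3.91956326] 13.142678886651993 23.245267354319544
```

>>> {"fn": "send_rows", "kwargs": {"series": [{"ax": 0,"ay": 0,"az": 0,"dx": 0,"dy": 0,"dz": 0,"hand": 0.3},{"ax": 0,"ay": 0,"az": 0,"dx": 0,"dy": 0,"dz": 0,"hand": 0},{"ax": 0,"ay": 0,"az": 0,"dx": 0,"dy": 0,"dz": 0,"hand": 0},{"ax": 0,"ay": 0,"az": 0,"dx": 0,"dy": 0,"dz": 0,"hand": 0},{"ax": 0,"ay": 0,"az": 0,"dx": 0,"dy": 0,"dz": -3,"hand": 0},{"ax": 0,"ay": 0,"az": 0,"dx": 0,"dy": 0,"dz": -6,"hand": 0},{"ax": 0,"ay": 0,"az": 0,"dx": 0,"dy": 0,"dz": -9,"hand": 0},{"ax": 0,"ay": 0,"az": 0,"dx": 0,"dy": 0,"dz": -12,"hand": 0},{"ax": 0,"ay": 0,"az": 0,"dx": 0,"dy": 0,"dz": -15,"hand": 0},{"ax": 0,"ay": 0,"az": 0,"dx": 0,"dy": 0,"dz": -15,"hand": 0}]}}

```text
clock: 28.2
eef_pos: [630.6, 20.6, 266.6]
tool_rot: [-3.139, -0.007, 0.032]
force: [0.1, -0.2, 0.6]
width: 85.4
gripper_force: 0.0
```

Run:
```python
from h import *
im=np.load('pics/top1.npz')
print([spt([505,370,199],*k,z0=4) for k in((0,35,35),(0,-35,35),(140,0,12))])
for o in ([((0,35,35),(205,174)),((0,-35,35),(112,192)),((140,0,12),(200,340)),((16,35,35),(210,187)),((16,-35,35),(115,209))],):
  f=fit(im,[(k,np.array([98+u/4-.4,150+v/4-.4])) for k,(u,v) in o],(505,370,190),1,z0=4)
print(spt(f,118,0,0,z0=4))
mv([430,360,250],f[2]-180)
im=get_image('top')['pixels'][165:235,90:270,::-1]
cv2.imwrite('pics/m3.png',cv2.resize(im,None,fx=4.4,fy=4.4,interpolation=2))
```

```text
[[np.float64(510.364137798958), np.float64(334.8302969241386), np.float64(75.74361193735118)], [np.float64(487.57436698695705), np.float64(401.0165972160908), np.float64(75.74361193735118)], [np.float64(372.77630595502967), np.float64(324.47173100915245), np.float64(27.615775494479582)]]
foot [522.  371.4 191.7] res [-1.2 -0.2  1.1 -0.8  0.3  0.  -1.5  1.2  1.5 -0.3]
[np.float64(408.3723643770759), np.float64(347.9100172997353), np.float64(19.82589816453937)]
d [-18.98 -34.55   1.62] a [-0.002 -0.007 -0.172] | t 28.2 pos [630.6  20.6 266.6] w 85.4
```

View pics/m3.png

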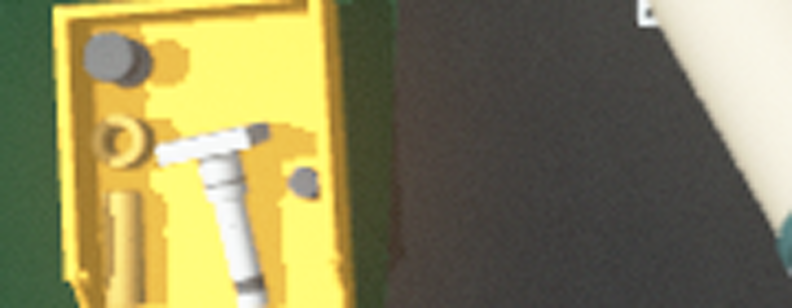

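The bin spindle is unmoved: flange at (205,143), shaft end near (250,295). It is the grey one, not the red look-alike outside the bin. The plan is to tip it upright inside the bin, regrip from above, then carry it to the mat.

>>> {"fn": "send_rows", "kwargs": {"series": [{"ax": 0,"ay": 0,"az": -0.05,"dx": -5,"dy": -5,"dz": 0,"hand": 0},{"ax": 0,"ay": 0,"az": -0.1,"dx": -10,"dy": -9,"dz": 0,"hand": 0.2},{"ax": 0,"ay": 0,"az": -0.17,"dx": -14,"dy": -14,"dz": 0,"hand": 0.35},{"ax": 0,"ay": 0,"az": -0.17,"dx": -18,"dy": -19,"dz": 0,"hand": 0.35},{"ax": 0,"ay": 0,"az": -0.17,"dx": -20,"dy": -24,"dz": 0,"hand": 0.35},{"ax": 0,"ay": 0,"az": -0.17,"dx": -21,"dy": -29,"dz": 1,"hand": 0.35},{"ax": 0,"ay": 0,"az": -0.17,"dx": -21,"dy": -33.4,"dz": 4,"hand": 0.35},{"ax": 0,"ay": 0,"az": -0.17,"dx": -21,"dy": -33.4,"dz": 9,"hand": 0.35},{"ax": 0,"ay": 0,"az": -0.17,"dx": -21,"dy": -33.4,"dz": 14,"hand": 0.35},{"ax": 0,"ay": 0,"az": -0.17,"dx": -21,"dy": -33.4,"dz": 14,"hand": 0.35}]}}

```text
clock: 29.25
eef_pos: [405.4, 347.0, 119.4]
tool_rot: [-3.142, 0.004, 0.205]
force: [0.8, -0.9, 0.3]
width: 55.8
gripper_force: 0.0
```

Run:
```python
from h import *
f=[522,371.4,191.7]
g=np.array(spt(f,118,0,0,z0=4))-[0,0,11.5]
mv(g+[0,0,50],11.7)
im=save('wrist','w8.png',s=1.5)
for k in ((140,0,12),(118,0,12),(0,35,35),(0,-35,35),(16,35,35),(16,-35,35)): print(k,proj(im,spt(f,*k,z0=4))*1.5)
```

```text
d [ 0.33 -0.02  6.11] a [-0.     0.004  0.001] | t 29.2 pos [405.4 347.  119.4] w 55.8
(140, 0, 12) [382.35 322.65]
(118, 0, 12) [382.2  291.75]
(0, 35, 35) [469.35  65.4 ]
(0, -35, 35) [293.25  65.25]
(16, 35, 35) [465.45 108.9 ]
(16, -35, 35) [297.3 108.6]
```

View pics/w8.png

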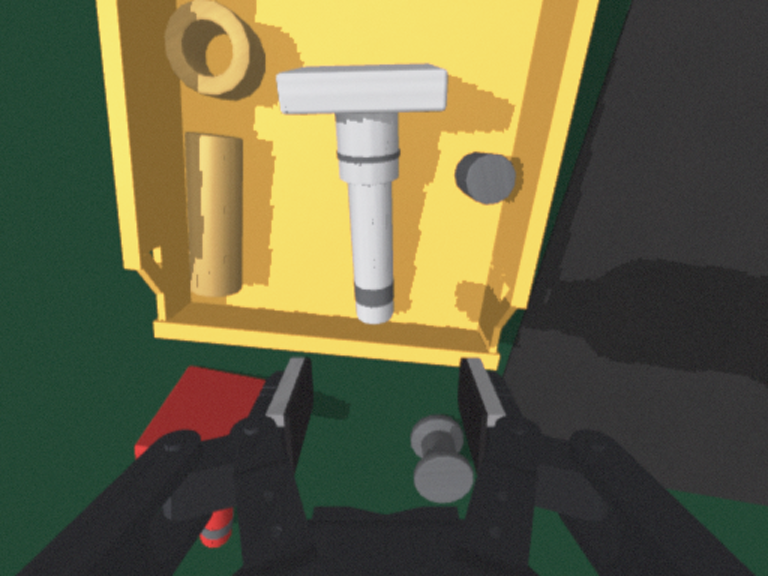

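The close view shows the shaft end at (375,322) and the flange top face at (278..447, 66..113). That was the last picture viewing, so I'll refit from these pixels.

Run:
```python
from h import *
im=np.load('pics/w8.npz')
f=fit(im,[((0,35,35),(445,66)),((0,-35,35),(278,73)),((16,35,35),(447,108)),((16,-35,35),(280,114)),((140,0,12),(375,322))],(522,371,191.7),1.5,z0=4)
g=np.array(spt(f,118,0,0,z0=4))-[0,0,11.5]; print(g)
mv(g,f[2]-180)
R=rot(f[2]-180); arc(f,[-10.5,-5,0],R,z0=4)
print(tcp(f,80,n=0,z0=4)-[0,0,11.5],tcp(f,90,n=0,s=0,z0=4))
```

```text
foot [519.2 379.2 193.5] res [ 4.1 -0.4 -4.4 -1.6  0.3  0.9 -0.2  0.3  0.9  2.3]
[406.40263476 352.17263614   8.32589816]
d [ 0.56 -0.51 10.7 ] a [ 0.001  0.01  -0.029] | t 29.3 pos [403.1 346.4 115.4] w 55.6
-5 [ 0.2  -0.   -1.02]
0 [ 0.47 -0.   -1.92]
[539.28766013 384.03644591 114.78500107] [559.73039158 388.93830226   4.        ]
```

>>> {"fn": "send_rows", "kwargs": {"series": [{"ax": 0,"ay": 0,"az": -0.03,"dx": 0.6,"dy": -0.5,"dz": 2,"hand": 0.35},{"ax": 0,"ay": 0,"az": -0.03,"dx": 0.6,"dy": -0.5,"dz": 5,"hand": 0.35},{"ax": 0,"ay": 0,"az": -0.03,"dx": 0.6,"dy": -0.5,"dz": 8,"hand": 0.35},{"ax": 0,"ay": 0,"az": -0.03,"dx": 0.6,"dy": -0.5,"dz": 10,"hand": 0.35},{"ax": 0,"ay": 0,"az": -0.03,"dx": 0.6,"dy": -0.5,"dz": 10.5,"hand": 0.35},{"ax": 0,"ay": 0,"az": -0.03,"dx": 0.6,"dy": -0.5,"dz": 10.5,"hand": 0.35},{"ax": 0,"ay": 0,"az": -0.03,"dx": 0.6,"dy": -0.5,"dz": 10.5,"hand": 0.728},{"ax": 0,"ay": 0,"az": -0.03,"dx": 0.6,"dy": -0.5,"dz": 10.5,"hand": 0.728},{"ax": 0,"ay": 0,"az": -0.03,"dx": 0.6,"dy": -0.5,"dz": 10.5,"hand": 0.728},{"ax": 0,"ay": 0,"az": -0.03,"dx": 0.6,"dy": -0.5,"dz": 10.5,"hand": 0.728}]}}

```text
clock: 30.3
eef_pos: [413.1, 354.4, 19.1]
tool_rot: [-3.138, -0.002, 0.232]
force: [-0.8, 0.8, 5.9]
width: 23.4
gripper_force: 10.0
```

Run:
```python
from h import *
mv([406.4,352.2,8.3],13.5);s=read_state(); print(s['force'],s['gripper_force'],s['width'])
```

```text
d [-0.7   0.07  1.08] a [-0.004 -0.002 -0.003] | t 30.3 pos [413.1 354.4  19.1] w 23.4
[-0.7887283   0.82196855  5.88946109] 9.992829859256744 23.365802131930856
```

>>> {"fn": "send_rows", "kwargs": {"series": [{"ax": 0,"ay": 0,"az": 0,"dx": 0,"dy": 0,"dz": 0,"hand": 0.4},{"ax": 0,"ay": 0,"az": 0,"dx": 0,"dy": 0,"dz": 0,"hand": 0.4},{"ax": 0,"ay": 0,"az": 0,"dx": -0.6,"dy": 0,"dz": 0.5,"hand": 0.4},{"ax": 0,"ay": 0,"az": 0,"dx": -0.6,"dy": 0,"dz": 1,"hand": 0.4},{"ax": 0,"ay": 0,"az": 0,"dx": -0.6,"dy": 0,"dz": 1,"hand": 0.4},{"ax": 0,"ay": 0,"az": 0,"dx": -0.6,"dy": 0,"dz": 1,"hand": 0.4}]}}

```text
clock: 30.9
eef_pos: [406.5, 351.9, 7.6]
tool_rot: [-3.14, 0.001, 0.232]
force: [0.2, -0.4, -0.0]
width: 51.5
gripper_force: 0.0
```

Run:
```python
from h import *
mv([406.4,352.2,8.3],13.5);s=read_state(); print(s['force'],s['gripper_force'],s['width'])
```

```text
d [-0.01 -0.04 -0.07] a [-0.001  0.001 -0.003] | t 30.9 pos [406.5 351.9   7.6] w 51.5
[ 0.17691003 -0.36033122 -0.00645623] 0.0 51.48134613312358
```

>>> {"fn": "send_rows", "kwargs": {"series": [{"ax": 0,"ay": 0,"az": 0,"dx": 0,"dy": 0,"dz": -0.05,"hand": 0.728},{"ax": 0,"ay": 0,"az": 0,"dx": 0,"dy": 0,"dz": -0.05,"hand": 0.728},{"ax": 0,"ay": 0,"az": 0,"dx": 0,"dy": 0,"dz": -0.05,"hand": 0.728},{"ax": 0,"ay": 0,"az": 0,"dx": 0,"dy": 0,"dz": -0.05,"hand": 0.728},{"ax": 0,"ay": 0,"az": 0,"dx": 0,"dy": 0,"dz": -0.05,"hand": 0.728},{"ax": 0,"ay": 0,"az": 0,"dx": 0.2,"dy": 0,"dz": -1.02,"hand": 0.728},{"ax": 0,"ay": 0,"az": 0,"dx": 0.47,"dy": 0,"dz": -1.92,"hand": 0.728},{"ax": 0,"ay": 0,"az": 0,"dx": 0.47,"dy": 0,"dz": -1.92,"hand": 0.728}]}}

```text
clock: 31.7
eef_pos: [411.9, 353.6, 28.4]
tool_rot: [-3.138, -0.001, 0.231]
force: [-0.9, 1.4, -1.5]
width: 23.8
gripper_force: 11.9
```

Run:
```python
from h import *
f=[519.2,379.2,193.5]
mv(tcp(f,0,n=0,z0=4)-[0,0,11.5],13.5);s=read_state(); print(s['force'],s['gripper_force'],s['width'])
```

```text
d [-0.11  0.02  0.09] a [-0.003 -0.001 -0.004] | t 31.7 pos [411.9 353.6  28.4] w 23.8
[-0.93070235  1.42325529 -1.48379161] 11.878249794244766 23.775382778304174
```

>>> {"fn": "send_rows", "kwargs": {"series": [{"ax": 0,"ay": 0,"az": 0,"dx": 0.3,"dy": 0,"dz": -0.95,"hand": 0.73},{"ax": 0,"ay": 0,"az": 0,"dx": 0.7,"dy": 0,"dz": -1.9,"hand": 0.73},{"ax": 0,"ay": 0,"az": 0,"dx": 1.2,"dy": 0,"dz": -2.85,"hand": 0.73},{"ax": 0,"ay": 0,"az": 0,"dx": 1.8,"dy": 0,"dz": -3.75,"hand": 0.73},{"ax": 0,"ay": 0,"az": 0,"dx": 2.5,"dy": 0,"dz": -4.55,"hand": 0.73},{"ax": 0,"ay": 0,"az": 0,"dx": 3.25,"dy": 0,"dz": -5.35,"hand": 0.73},{"ax": 0,"ay": 0,"az": 0,"dx": 4.05,"dy": 0,"dz": -6.05,"hand": 0.73},{"ax": 0,"ay": 0,"az": 0,"dx": 4.9,"dy": 0,"dz": -6.65,"hand": 0.73},{"ax": 0,"ay": 0,"az": 0,"dx": 4.9,"dy": 0,"dz": -6.65,"hand": 0.73}]}}

```text
clock: 32.6
eef_pos: [460.4, 365.0, 94.7]
tool_rot: [-3.138, -0.001, 0.231]
force: [-1.6, 1.1, 0.8]
width: 23.2
gripper_force: 14.8
```

Run:
```python
from h import *
f=[519.2,379.2,193.5]
mv(tcp(f,40,n=0,z0=4)-[0,0,11.5],13.5);s=read_state(); print(s['force'],s['gripper_force'],s['width'])
```

```text
d [-0.07 -0.01 -0.05] a [-0.003 -0.001 -0.005] | t 32.6 pos [460.4 365.   94.7] w 23.2
[-1.57874141  1.10059085  0.78980168] 14.814815819263458 23.24408204478765
```

>>> {"fn": "send_rows", "kwargs": {"series": [{"ax": 0,"ay": 0,"az": 0,"dx": 0.92,"dy": 0,"dz": -0.55,"hand": 0.728},{"ax": 0,"ay": 0,"az": 0,"dx": 1.89,"dy": 0,"dz": -1.0,"hand": 0.728},{"ax": 0,"ay": 0,"az": 0,"dx": 2.89,"dy": 0,"dz": -1.4,"hand": 0.728},{"ax": 0,"ay": 0,"az": 0,"dx": 3.92,"dy": 0,"dz": -1.7,"hand": 0.728},{"ax": 0,"ay": 0,"az": 0,"dx": 4.97,"dy": 0,"dz": -1.9,"hand": 0.728},{"ax": 0,"ay": 0,"az": 0,"dx": 6.04,"dy": 0,"dz": -2.0,"hand": 0.728},{"ax": 0,"ay": 0,"az": 0,"dx": 7.12,"dy": 0,"dz": -2.0,"hand": 0.726},{"ax": 0,"ay": 0,"az": 0,"dx": 8.1,"dy": 0,"dz": -1.9,"hand": 0.726},{"ax": 0,"ay": 0,"az": 0,"dx": 8.1,"dy": 0,"dz": -1.9,"hand": 0.726},{"ax": 0,"ay": 0,"az": 0,"dx": 8.1,"dy": 0,"dz": -1.9,"hand": 0.726}]}}

```text
clock: 33.6
eef_pos: [539.5, 383.9, 113.3]
tool_rot: [-3.138, -0.003, 0.231]
force: [1.0, 3.4, 4.0]
width: 23.5
gripper_force: 14.2
```

Run:
```python
from h import *
f=[519.2,379.2,193.5]
mv(tcp(f,80,n=0,z0=4)-[0,0,11.5],13.5);s=read_state(); print(s['force'],s['gripper_force'],s['width'])
```

```text
d [-0.02 -0.01 -0.14] a [-0.004 -0.003 -0.004] | t 33.6 pos [539.5 383.9 113.3] w 23.5
[0.98678448 3.35553894 4.02177904] 14.178270399570465 23.48470981065745
```

>>> {"fn": "send_rows", "kwargs": {"series": [{"ax": 0,"ay": 0,"az": 0,"dx": 0,"dy": 0,"dz": 0,"hand": 0.55},{"ax": 0,"ay": 0,"az": 0,"dx": 0,"dy": 0,"dz": 0,"hand": 0.4},{"ax": 0,"ay": 0,"az": 0,"dx": 0,"dy": 0,"dz": 0,"hand": 0.4},{"ax": 0,"ay": 0,"az": 0,"dx": 0,"dy": 0,"dz": 0,"hand": 0.4},{"ax": 0,"ay": 0,"az": 0,"dx": 0,"dy": 0,"dz": 0,"hand": 0.4},{"ax": 0,"ay": 0,"az": 0,"dx": 1,"dy": 0,"dz": 0.3,"hand": 0.4},{"ax": 0,"ay": 0,"az": 0,"dx": 2,"dy": 0,"dz": 1,"hand": 0.4},{"ax": 0,"ay": 0,"az": 0,"dx": 2,"dy": 0,"dz": 1.5,"hand": 0.4},{"ax": 0,"ay": 0,"az": 0,"dx": 2,"dy": 0,"dz": 1.5,"hand": 0.4}]}}

```text
clock: 34.5
eef_pos: [557.1, 386.6, 96.0]
tool_rot: [-3.141, 0.002, 0.231]
force: [0.5, -0.0, 0.3]
width: 51.3
gripper_force: 0.0
```

Run:
```python
from h import *
s=read_state(); print(s['eef_pos'],s['force'],s['width'])
im=save('wrist','w9.png'); p=im['pixels'].astype(int)
print(proj(im,[560,389,144]),proj(im,[560,389,4]),[proj(im,[560+a,389+b,20]) for a,b in((35,43),(43,-35),(-35,-43),(-43,35))])
m=(p.min(2)>170)
for v in range(100,384,20):
    c=np.where(m[v])[0]; print(v,(c.min(),c.max(),len(c)) if len(c) else 0)
```

```text
[557.130377   386.64976717  95.96923765] [ 0.49457325 -0.04269335  0.26699186] 51.302093478259046
[249.1 300.5] [253.3 190.3] [array([209.8, 144. ]), array([308.1, 156.8]), array([291.3, 243. ]), array([203.1, 232.7])]
100 0
120 0
140 0
160 (np.int64(219), np.int64(295), 77)
180 (np.int64(212), np.int64(295), 84)
200 (np.int64(213), np.int64(266), 49)
220 (np.int64(215), np.int64(281), 30)
240 0
260 0
280 (np.int64(249), np.int64(255), 6)
300 0
320 0
340 0
360 0
380 0
```

>>> {"fn": "send_rows", "kwargs": {"series": [{"ax": 0,"ay": 0,"az": 0,"dx": 0.2,"dy": 0,"dz": 0,"hand": 1},{"ax": 0,"ay": 0,"az": 0,"dx": 0.2,"dy": 0,"dz": 0,"hand": 1},{"ax": 0,"ay": 0,"az": 0,"dx": 0.2,"dy": 0,"dz": 0,"hand": 1},{"ax": 0,"ay": 0,"az": 0,"dx": 0.2,"dy": 0,"dz": 0,"hand": 1},{"ax": 0,"ay": 0,"az": 0,"dx": 0.2,"dy": 0,"dz": 0,"hand": 1},{"ax": 0,"ay": 0,"az": 0,"dx": 0.2,"dy": 0,"dz": 0,"hand": 1}]}}

```text
clock: 35.15
eef_pos: [559.3, 388.8, 98.0]
tool_rot: [-3.138, -0.001, 0.232]
force: [0.4, 3.4, -0.5]
width: 22.7
gripper_force: 59.0
```

>>> {"fn": "send_rows", "kwargs": {"series": [{"ax": 0,"ay": 0,"az": 0,"dx": 0,"dy": 0,"dz": -0.5,"hand": 1},{"ax": 0,"ay": 0,"az": 0,"dx": 0,"dy": 0,"dz": -2,"hand": 1},{"ax": 0,"ay": 0,"az": 0,"dx": 0,"dy": 0,"dz": -4,"hand": 1},{"ax": 0,"ay": 0,"az": 0,"dx": 0,"dy": 0,"dz": -6,"hand": 1},{"ax": 0,"ay": 0,"az": 0,"dx": 0,"dy": 0,"dz": -8,"hand": 1},{"ax": 0,"ay": 0,"az": 0,"dx": 0,"dy": 0,"dz": -10,"hand": 1},{"ax": 0,"ay": 0,"az": 0,"dx": 0,"dy": 0,"dz": -12,"hand": 1},{"ax": 0,"ay": 0,"az": 0,"dx": 0,"dy": 0,"dz": -12,"hand": 1}]}}

```text
clock: 35.95
eef_pos: [560.4, 388.2, 220.9]
tool_rot: [-3.138, -0.004, 0.231]
force: [-0.1, 1.7, -6.6]
width: 22.8
gripper_force: 59.4
```

Run:
```python
from h import *
s=read_state(); print(s['force'],s['width'],s['gripper_force'])
mv([540,140,216],0)
```

```text
[-0.13499237  1.69856015 -6.55816324] 22.750129971164775 59.372915625572205
d [-7.68 23.69  0.38] a [-0.004 -0.004  0.231] | t 36.0 pos [560.4 388.2 220.9] w 22.8
```

Lifted; the load reads 6.6 N, which is right for 0.65 kg. I'm carrying it to the free part of the mat.

>>> {"fn": "send_rows", "kwargs": {"series": [{"ax": 0,"ay": 0,"az": 0.02,"dx": -0.8,"dy": 2,"dz": 0,"hand": 1},{"ax": 0,"ay": 0,"az": 0.05,"dx": -1.6,"dy": 5,"dz": 0,"hand": 1},{"ax": 0,"ay": 0,"az": 0.08,"dx": -2.6,"dy": 8,"dz": 0,"hand": 1},{"ax": 0,"ay": 0,"az": 0.11,"dx": -3.6,"dy": 11,"dz": 0,"hand": 1},{"ax": 0,"ay": 0,"az": 0.14,"dx": -4.5,"dy": 14,"dz": 0,"hand": 1},{"ax": 0,"ay": 0,"az": 0.17,"dx": -5.5,"dy": 17,"dz": 0,"hand": 1},{"ax": 0,"ay": 0,"az": 0.2,"dx": -6.5,"dy": 20,"dz": 0,"hand": 1},{"ax": 0,"ay": 0,"az": 0.23,"dx": -7.3,"dy": 22.5,"dz": 0,"hand": 1},{"ax": 0,"ay": 0,"az": 0.23,"dx": -7.7,"dy": 23.7,"dz": 0.3,"hand": 1},{"ax": 0,"ay": 0,"az": 0.23,"dx": -7.7,"dy": 23.7,"dz": 0.3,"hand": 1}]}}

```text
clock: 36.95
eef_pos: [538.2, 136.0, 212.9]
tool_rot: [3.14, 0.003, -0.001]
force: [-0.6, -0.2, -6.9]
width: 22.6
gripper_force: 59.7
```

>>> {"fn": "send_rows", "kwargs": {"series": [{"ax": 0,"ay": 0,"az": 0,"dx": 0,"dy": 0,"dz": 2,"hand": 1},{"ax": 0,"ay": 0,"az": 0,"dx": 0,"dy": 0,"dz": 4,"hand": 1},{"ax": 0,"ay": 0,"az": 0,"dx": 0,"dy": 0,"dz": 6,"hand": 1},{"ax": 0,"ay": 0,"az": 0,"dx": 0,"dy": 0,"dz": 8,"hand": 1},{"ax": 0,"ay": 0,"az": 0,"dx": 0,"dy": 0,"dz": 9.5,"hand": 1},{"ax": 0,"ay": 0,"az": 0,"dx": 0,"dy": 0,"dz": 10.5,"hand": 1},{"ax": 0,"ay": 0,"az": 0,"dx": 0,"dy": 0,"dz": 11,"hand": 1},{"ax": 0,"ay": 0,"az": 0,"dx": 0,"dy": 0,"dz": 11,"hand": 1}]}}

```text
clock: 37.75
eef_pos: [538.8, 139.9, 103.8]
tool_rot: [-3.14, 0.001, 0.003]
force: [-0.5, -0.1, -5.7]
width: 22.5
gripper_force: 59.8
```

Run:
```python
from h import *
s=read_state(); print(s['force'],s['width'],s['gripper_force'])
mv([540,140,97],0)
```

```text
[-0.54179105 -0.11809687 -5.71246988] 22.50322092942647 59.79116499423981
d [ 0.13 -0.01  0.68] a [-0.002  0.001  0.003] | t 37.8 pos [538.8 139.9 103.8] w 22.5
```

>>> {"fn": "send_rows", "kwargs": {"series": [{"ax": 0,"ay": 0,"az": 0,"dx": 0,"dy": 0,"dz": 0.2,"hand": 1},{"ax": 0,"ay": 0,"az": 0,"dx": 0,"dy": 0,"dz": 0.4,"hand": 1},{"ax": 0,"ay": 0,"az": 0,"dx": 0,"dy": 0,"dz": 0.55,"hand": 1},{"ax": 0,"ay": 0,"az": 0,"dx": 0,"dy": 0,"dz": 0.55,"hand": 1}]}}

```text
clock: 38.15
eef_pos: [538.9, 139.3, 98.8]
tool_rot: [-3.14, 0.0, 0.002]
force: [-0.4, 0.2, -6.6]
width: 22.9
gripper_force: 59.8
```

>>> {"fn": "send_rows", "kwargs": {"series": [{"ax": 0,"ay": 0,"az": 0,"dx": 0,"dy": 0,"dz": 0.1,"hand": 1},{"ax": 0,"ay": 0,"az": 0,"dx": 0,"dy": 0,"dz": 0.15,"hand": 1},{"ax": 0,"ay": 0,"az": 0,"dx": 0,"dy": 0,"dz": 0.15,"hand": 1}]}}

```text
clock: 38.45
eef_pos: [538.8, 139.5, 97.1]
tool_rot: [-3.14, 0.001, 0.002]
force: [-1.0, 0.4, -6.3]
width: 22.6
gripper_force: 59.8
```

>>> {"fn": "send_rows", "kwargs": {"series": [{"ax": 0,"ay": 0,"az": 0,"dx": 0,"dy": 0,"dz": 0.15,"hand": 1},{"ax": 0,"ay": 0,"az": 0,"dx": 0,"dy": 0,"dz": 0.15,"hand": 1},{"ax": 0,"ay": 0,"az": 0,"dx": 0,"dy": 0,"dz": 0.15,"hand": 1}]}}

```text
clock: 38.75
eef_pos: [539.0, 139.9, 96.7]
tool_rot: [-3.14, -0.0, 0.002]
force: [-4.4, 0.3, 6.9]
width: 22.5
gripper_force: 60.7
```

>>> {"fn": "send_rows", "kwargs": {"series": [{"ax": 0,"ay": 0,"az": 0,"dx": 0,"dy": 0,"dz": 0.1,"hand": 1},{"ax": 0,"ay": 0,"az": 0,"dx": 0,"dy": 0,"dz": 0.1,"hand": 1},{"ax": 0,"ay": 0,"az": 0,"dx": 0,"dy": 0,"dz": 0.1,"hand": 1}]}}

```text
clock: 39.05
eef_pos: [539.0, 140.0, 96.7]
tool_rot: [-3.14, -0.001, 0.003]
force: [-5.9, -1.4, 14.4]
width: 22.3
gripper_force: 62.1
```

Contact. I'll release, rise, and get the arm clear for a check.

>>> {"fn": "send_rows", "kwargs": {"series": [{"ax": 0,"ay": 0,"az": 0,"dx": 0,"dy": 0,"dz": -0.1,"hand": 0.6},{"ax": 0,"ay": 0,"az": 0,"dx": 0,"dy": 0,"dz": -0.1,"hand": 0.2},{"ax": 0,"ay": 0,"az": 0,"dx": 0,"dy": 0,"dz": -0.1,"hand": 0.2},{"ax": 0,"ay": 0,"az": 0,"dx": 0,"dy": 0,"dz": -0.1,"hand": 0.2},{"ax": 0,"ay": 0,"az": 0,"dx": 0,"dy": 0,"dz": -3,"hand": 0.2},{"ax": 0,"ay": 0,"az": 0,"dx": 0,"dy": 0,"dz": -7,"hand": 0.2},{"ax": 0,"ay": 0,"az": 0,"dx": 0,"dy": 0,"dz": -12,"hand": 0.2},{"ax": 0,"ay": 0,"az": 0,"dx": 0,"dy": 0,"dz": -17,"hand": 0.2},{"ax": 0,"ay": 0,"az": 0,"dx": 0,"dy": 0,"dz": -20,"hand": 0.2},{"ax": 0,"ay": 0,"az": 0,"dx": 0,"dy": 0,"dz": -20,"hand": 0.2}]}}

```text
clock: 40.05
eef_pos: [541.4, 140.7, 299.3]
tool_rot: [-3.137, -0.008, 0.002]
force: [0.3, 1.4, -1.2]
width: 68.4
gripper_force: 0.0
```

>>> {"fn": "send_rows", "kwargs": {"series": [{"ax": 0,"ay": 0,"az": 0,"dx": -2,"dy": -5,"dz": 0,"hand": 0.2},{"ax": 0,"ay": 0,"az": 0,"dx": -4,"dy": -10,"dz": 0,"hand": 0.2},{"ax": 0,"ay": 0,"az": 0,"dx": -6,"dy": -14,"dz": 0,"hand": 0.2},{"ax": 0,"ay": 0,"az": 0,"dx": -8,"dy": -18,"dz": 0,"hand": 0.2},{"ax": 0,"ay": 0,"az": 0,"dx": -12,"dy": -22,"dz": 0,"hand": 0.2},{"ax": 0,"ay": 0,"az": 0,"dx": -16,"dy": -26,"dz": 0,"hand": 0.2},{"ax": 0,"ay": 0,"az": 0,"dx": -18,"dy": -30,"dz": 0,"hand": 0.2},{"ax": 0,"ay": 0,"az": 0,"dx": -18,"dy": -34,"dz": 0,"hand": 0.2},{"ax": 0,"ay": 0,"az": 0,"dx": -18,"dy": -38,"dz": 0,"hand": 0.2},{"ax": 0,"ay": 0,"az": 0,"dx": -18,"dy": -38,"dz": 0,"hand": 0.2}]}}

```text
clock: 41.05
eef_pos: [354.6, 524.3, 293.9]
tool_rot: [-3.137, 0.003, 0.009]
force: [-0.3, 0.2, 0.3]
width: 68.4
gripper_force: 0.0
```

Run:
```python
from h import *
s=read_state(); print(s['clock'],s['eef_pos'],s['force'])
im=get_image('top'); p=im['pixels'].astype(int)
x0,y0,x1,y1=170,148,365,270
m=((p.min(2)>105)).astype(np.uint8); mm=np.zeros_like(m); mm[y0:y1,x0:x1]=m[y0:y1,x0:x1]
n,_,st,c=cv2.connectedComponentsWithStats(mm)
for i in range(1,n):
    if st[i,4]>60: print('top',st[i],c[i].round(), 'flange top plane',ray(im,*c[i],19)[:2])
im=get_image('scene'); p=im['pixels'].astype(int)
mm=np.zeros_like(m); m=(p.min(2)>105).astype(np.uint8); mm[160:280,150:345]=m[160:280,150:345]
n,_,st,c=cv2.connectedComponentsWithStats(mm)
for i in range(1,n):
    if st[i,4]>60: print('scene',st[i],c[i].round())
for q in ([365,-275],[400,-138],[651,21],[540,140]): print(q,'end',proj(im,q+[143]),'foot',proj(im,q+[3]))
```

```text
41.05 [354.56721595 524.32563023 293.93290312] [-0.29974282  0.21091962  0.25386024]
top [234 149  22  22 436] [244. 160.] flange top plane [648.5  20.5]
top [199 181  22  21 441] [210. 191.] flange top plane [537.8 137.7]
top [278 224  22  21 446] [289. 234.] flange top plane [ 395.9 -135.9]
top [317 232  24  23 456] [329. 243.] flange top plane [ 367.6 -271.8]
scene [159 160  29   7  87] [173. 163.]
scene [188 160  23  24 423] [199. 172.]
scene [222 160  25  38 546] [234. 182.]
scene [295 210  26  40 670] [309. 233.]
scene [251 235  27  39 712] [265. 257.]
scene [152 256  28  24 550] [165. 269.]
[365, -275] end [193.5 147.6] foot [198.3 174.1]
[400, -138] end [231.4 162.4] foot [233.  188.3]
[651, 21] end [265.4 240. ] foot [263.9 261.9]
[540, 140] end [313.1 214.5] foot [307.1 237.8]
```

All four show square 22 px flange outlines at the expected places, fully on the mat. One quick numeric check of the hung bail, then I'll hand in.

Run:
```python
from h import *
im=get_image('top'); ok=[]
for a in (-50,-20,0,20,50):
    u,v=proj(im,[541+a,-475-a*.077,220]).round().astype(int); ok.append(int(im['pixels'][v-1:v+2,u-1:u+2].min(2).max()))
print(ok)
if min(ok)>130: print(finish_job())
```

```text
[250, 250, 250, 250, 250]
the job is handed in; nothing more can be done
None
```

The job is handed in: the basket hangs by its bail on the double hook and all four spindles stand shaft up on the mat, but spindle C's flange lifted about 7 mm off the mat for a moment while I tipped it, and I viewed 15 pictures where 14 were allowed.

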